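# Load and clamp up a bench vacuum chamber

### The job

Load the small bench vacuum chamber for a leak test: stand every steel capsule from the rack in a bore of the chamber's port, set the clear bell over them flat on the port flange, swing both halves of the hinged clamp ring fully shut round the two flanges, then swing the latch fully across the ring's joint. Last of all, fold the guard panel up until it stands upright, let go, and leave the other things on the desk where they are.

Things in the scene. Friction and masses are not known exactly. Their poses are not given: they have to be found in the camera images.
- station: the fixed chamber: a grey base plate 210 x 180 x 14 mm with a round port on it, 100 mm across the flange. Origin on the desk under the port's axis; z up; +x points from the port towards the clamp ring's hinge post and, beyond it, the guard; -x towards the ring's free tips and latch; +y is the left jaw's side. Its place and yaw vary. Its parts do not collide with one another.
- seat (a point): centre of the port's flange top, 46 mm above the desk, where the bell's underside rests. Four vertical bores open at this level, at x = +-16.5 mm, y = +-16.5 mm in the station's axes, each 16.5 mm across and 27 mm deep; any capsule may go in any bore. Outside them a thin centring lip (outer diameter 71 mm, 4 mm high) fits inside the bell with 2.5 mm to spare all round.
- capsule_0: plain steel capsule, a cylinder 14 mm across and 70 mm tall with a chamfered foot, 50 g; origin at the centre of its foot, z along it. Starts upright in a bore of the rack, its foot 10 mm above the desk. Two to four of the capsules are present. When in a bore of the port its foot is 19 mm above the desk.
- capsule_1: plain steel capsule, a cylinder 14 mm across and 70 mm tall with a chamfered foot, 50 g; origin at the centre of its foot, z along it. Starts upright in a bore of the rack, its foot 10 mm above the desk. Two to four of the capsules are present. When in a bore of the port its foot is 19 mm above the desk.
- capsule_2: plain steel capsule, a cylinder 14 mm across and 70 mm tall with a chamfered foot, 50 g; origin at the centre of its foot, z along it. Starts upright in a bore of the rack, its foot 10 mm above the desk. Two to four of the capsules are present. When in a bore of the port its foot is 19 mm above the desk.
- capsule_3: plain steel capsule, a cylinder 14 mm across and 70 mm tall with a chamfered foot, 50 g; origin at the centre of its foot, z along it. Starts upright in a bore of the rack, its foot 10 mm above the desk. Two to four of the capsules are present. When in a bore of the port its foot is 19 mm above the desk.
- rack: fixed grey block, 50 x 142 x 30 mm, with four bores in a row along its y axis, 34 mm apart and 20 mm deep, where the capsules start (16 mm across); origin at the centre of its underside
- bell: clear bell, open below, 0.3 kg, standing mouth down on the desk: aluminium flange 100 mm across and 8 mm thick at the bottom, clear wall 82 mm across outside and 76 mm inside, 53 mm deep inside, 59 mm high; on top in the middle a black round knob, 28 mm across, from 70 to 90 mm above the underside. Origin at the centre of the underside, z up. It is round, so its yaw does not matter.
- left_jaw (a joint): angle of the left half of the clamp ring, rad: 0 fully shut (a stop), starts 0.65 to 0.85 open. It turns about the upright hinge post; seen from above it opens clockwise, and shuts anticlockwise. Stays where left; about 1 N at the handle moves it. The ring's top is 62 mm above the desk; its upper lip reaches over the bell's flange with 2 mm to spare, and will not shut on a bell that is not seated.
- left_jaw_grip (a point): the left jaw's handle: an upright round pin, 12 mm across, free from 56 to 120 mm above the desk; this point is on its axis at 105 mm, 128 mm from the hinge axis
- right_jaw (a joint): angle of the right half of the clamp ring, the mirror image: 0 fully shut (a stop), starts 0.65 to 0.85 open; seen from above it opens anticlockwise and shuts clockwise
- right_jaw_grip (a point): the right jaw's handle, an upright round pin like the left one's; this point is on its axis 105 mm above the desk
- jaw_hinge (a point): on the axis of the upright hinge post of both jaws, 67 mm from the port's axis, 46 mm above the desk
- latch (a joint): angle of the latch arm carried by the tip of the right jaw, rad: 0 fully across the joint between the jaw tips (a stop), starts 0.8 to 1.2 open. Seen from above it opens anticlockwise (away from the port) and shuts clockwise. Stays where left; about 0.5 N at its handle moves it.
- latch_grip (a point): the latch's handle at the end of its arm: an upright round pin, 12 mm across, free from 71 to 120 mm above the desk; this point is on its axis at 105 mm, 58 mm from the latch's pivot
- latch_pivot (a point): on the upright axis of the latch's pivot, which moves with the right jaw, 105 mm above the desk
- guard (a joint): angle of the folding guard, rad: 0 lying flat outwards from the port, 1.57 standing upright; starts 0.7 to 0.95; it can be pushed past upright to 2.0. Stiff hinge that stays where left; about 2 N at the handle moves it.
- guard_grip (a point): middle of the guard's T-handle: a black round crossbar, 14 mm thick and 40 mm long, parallel to the hinge, 120 mm from the hinge axis; the guard's edge (155 mm wide frame) lies 23 mm nearer the hinge, joined by a 10 mm neck
- guard_hinge (a point): middle of the guard's level hinge axis (along the station's y), 26 mm above the desk
- usb_hub: bystander: black hub box, 53 x 110 x 26 mm; origin under its centre
- cutters: bystander: flush cutters with blue grips, 123 mm long, lying; origin under their centre
- multimeter: bystander: handheld multimeter, 140 x 67 x 44 mm, lying; origin under its centre
- dark_mouse: bystander: black mouse, 104 x 58 x 36 mm; origin under its centre
Not all that is in view belongs to the job. Of the things that look like the bell, the larger one is meant.

How it is judged:
On the way, in this order (a step that is already met when the one before it is completed fails the run):
1. every capsule present stands in a bore of the port (horizontal distance between each of capsule_0, capsule_1, capsule_2, capsule_3 and seat below 0.03 m and z of capsule_0 in the frame of station between 0.012 and 0.024 m and angle between each of capsule_0, capsule_1, capsule_2, capsule_3's own z axis and vertical below 0.15 rad and z of capsule_1 in the frame of station between 0.012 and 0.024 m and z of capsule_2 in the frame of station between 0.012 and 0.024 m and z of capsule_3 in the frame of station between 0.012 and 0.024 m), for 0.2 s.
2. the bell sits flat and centred on the port flange (horizontal distance between bell and seat below 0.006 m and z of bell in the frame of seat between -0.003 and 0.003 m and angle between bell's own z axis and vertical below 0.05 rad), for 0.2 s.
3. both jaws of the clamp ring are shut round the flanges (all of step 2 and value of joint each of left_jaw, right_jaw below 0.08 rad), for 0.2 s.
4. the latch is swung across with the ring shut (value of joint latch below 0.1 rad and value of joint each of left_jaw, right_jaw below 0.08 rad), for 0.2 s.
5. the guard stands upright (value of joint guard between 1.42 and 1.72 rad), for 0.2 s.
At the end, for the whole second after the job is handed in: All capsules present stand in port bores (foot within 5 mm of the floor, tilt < 0.15 rad); bell on the flange within 6 mm of centre, 3 mm of height, 0.05 rad of level; jaws < 0.08 rad, latch < 0.1 rad; guard at 1.42 to 1.72 rad; all at rest (all of step 1 and all of step 2 and all of step 4 and all of step 5 and velocity of joint guard between -0.05 and 0.05 rad/s and linear speed of bell below 0.02 m/s); the robot touches nothing.
It fails at once if another thing on the desk (usb_hub) is pushed more than 40 mm aside (distance of usb_hub from where it was at the start of the episode above 0.04 m).
It fails at once if another thing on the desk (cutters) is pushed more than 40 mm aside (distance of cutters from where it was at the start of the episode above 0.04 m).
It fails at once if another thing on the desk (multimeter) is pushed more than 40 mm aside (distance of multimeter from where it was at the start of the episode above 0.04 m).
It fails at once if another thing on the desk (dark_mouse) is pushed more than 40 mm aside (distance of dark_mouse from where it was at the start of the episode above 0.04 m).
Of capsule_0, capsule_1, capsule_2, capsule_3 only 2 to 4 are there at a start; the rules pass over those that are not, and their reading is None.
At some moment in a run one of bell may be knocked a few centimetres aside while the robot is not near it.
It also fails if it takes over 210 s, if anything falls off the work surface, if the arm or the gripper's body presses on something with over 40 N, if the wrist force passes 120 N, or if a joint passes its speed limit or range.

### The arm

A 6-joint arm with a two-finger parallel gripper is mounted at the origin on a cart in front of the work surface, level with it; the furniture and walls round the work are solid. World frame = base frame: x ahead of the robot, y to its left, z up, the work surface at z = 0. Lengths are in m, angles in rad, forces in N, time in s.
With the tool pointing down it reaches from about 0.2 to 0.875 m from the base axis. Payload 3.4 kg.
Tool frame: the origin (TCP) lies on the centre line of the jaws, within the pads' length; the fingertips stand 17 mm ahead of it and the grasp point (between the pads) lies 2 mm behind it; z points along the fingers, y is the line along which they close (so a half turn about z gives the same grasp; the last joint's range is limited). The gripper opens to 94 mm and grips with 3 to 60 N. Pads are 16 mm wide; open, the fingers measure 119 mm over their backs; the gripper's body (75 mm by 177 mm) begins 78 mm behind the grasp point.
Start: joints at [1.004, 0.276, 1.505, -0, 1.361, -0.121], TCP at [0.248, 0.519, 0.222] pointing down, gripper open.
Joint ranges: [-2.89, 2.89], [-0.75, 2.08], [0.22, 2.7], [-1.18, 4.32], [0.11, 2.71], [-2.7, 2.7]. Speed limits (rad/s): [2.57, 2.57, 3.14, 3.14, 3.14, 3.14].

### API

Orientations are given as [roll, pitch, yaw] about the fixed x, y, z axes, in that order (R = Rz(yaw) Ry(pitch) Rx(roll)).
In Python, from rig import readout, capture, r, find_in, masks_of gives the robot as it stands.
- The arm moves only by the tool apply_moves, never from a script. Its argument "increments" is one flat list of numbers, 7 for each row, row after row: the shift along the tool's x, y, z in cm, then the turn, a rotation vector about the tool's x, y, z in rad, then the closure in counts, from 0 (fully open) to 255 (shut). A call has 1 to 12 rows; each row shifts and turns the commanded pose from where the row before left it, along the tool's axes as they then stand; what a row does not reach is not made up. A row lasts 1/10 s, in which the tool goes at most 50 mm and 8.59 degrees, less where a joint would pass 70% of its speed; a pose out of reach is approached as far as the arm can. A call is refused whole if a number of a shift passes 5 or a number of a turn 0.15, either way. A call with a gripper value outside its range is refused whole. The fingers move at their own pace and stop on an object; "grip_force" is the grip in N (left out, the last holds). Time passes only in rows, so rows that do not move let the fingers close. It gives the time, the measured TCP pose, the force, the opening and the grip force at its end, in the units of the state.
- readout.observe(): the state, without advancing time (a new reading comes with each control period).
- capture(name): name is "scene" or "top" or "wrist"; returns a dict with "pixels" (384x512x3 uint8, red, green, blue), "depth" (384x512 float32, m along the optical axis (not along the pixel's ray), 0 where there is no reading), "fx", "fy", "cx", "cy" (pixels), "origin" and "rotation" of the camera in the world. Camera axes: x right, y down, z forward; pixel columns grow to the right and rows downward; lengths in m; the calibration is good to about 2 mm. A picture is of the moment at which its call begins.
- r.close_job(): hands the job in; it is judged then, once.
Trained networks look in the newest picture that a camera, given by its name, has taken for a name from the list of things; names that differ only in an ending like _2 or _b are one class to them, and where a whole thing is asked for, a point or a joint stands for the part that bears it (a point fixed in the world has none). Each returns a list of dicts, best first, with "p" (0 to 1); they miss things now and then, are a little off and sometimes report something else, mostly with a low value. They report only what shows in the picture. A call takes as long as a camera call. They do not tell look-alikes from the thing itself.
- find_in(camera, name): "centre" ([column, row] in pixels, amid what is visible of it).
- masks_of(camera, name): "pixels" (384x512 bool, what is visible of it) and "centre" ([column, row] in pixels, amid what is visible of it).
The state is a dict: "time": time; "joint_positions": joint angles; "joint_vel": joint speeds; "joint_torque": joint torques, N m; "tcp_pos": TCP position; "tcp_rot": TCP orientation; "force": force on the tool from outside, world axes, zero at the start; "torque": the same for the moment, N m; "width": finger opening in m; "finger_force": force on a finger pad.
Only numpy, scipy, OpenCV 4.12 (cv2) and the standard library are available. Lean on these libraries where they do the work, as an engineer would, in place of code of your own. Each camera call takes 0.05 s, during which the arm holds its last target. There are 200 camera calls.

## Working session

There is one attempt and no reset: what is moved stays moved. The work goes in short steps, Python scripts to look and compute and a tool call to move; the robot and the scene stay as the last step left them, time stands still between calls to the robot, and variables do not carry over. Pictures are saved under pics/ and viewed, at most 14 in all, crops included, and the job is handed in when it is done.

Besides the shell and the picture viewer there is one more tool, called after "Call:" as name(argument=value, ...) on one line, values as JSON. apply_moves: Moves the arm, as the interface text tells. Its arguments: {"type":"object","properties":{"increments":{"type":"array","items":{"type":"number"}},"grip_force":{"type":"number"}},"required":["increments"]}

```bash
ls; mkdir -p pics; cat > h.py <<'E'
import numpy as np, cv2, pickle
from rig import readout, capture, r, find_in, masks_of
def save(c,n): cv2.imwrite(f'pics/{n}.png', c['pixels'][:,:,::-1])
def pt(c,u,v,d=None):
    if d is None: d=c['depth'][int(round(v)),int(round(u))]
    p=np.array([(u-c['cx'])/c['fx']*d,(v-c['cy'])/c['fy']*d,d])
    return np.array(c['origin'])+np.array(c['rotation'])@p
def cloud(c):
    v,u=np.mgrid[0:384,0:512]; d=c['depth']
    P=np.stack([(u-c['cx'])/c['fx']*d,(v-c['cy'])/c['fy']*d,d],-1)
    W=P@np.array(c['rotation']).T+np.array(c['origin']); W[d<=0]=np.nan
    return W
def onz(c,u,v,z):
    a=np.array(c['rotation'])@np.array([(u-c['cx'])/c['fx'],(v-c['cy'])/c['fy'],1.]);o=np.array(c['origin'])
    return o+a*(z-o[2])/a[2]
E
python3 - <<'E'
from h import *
print(readout.observe())
names="station capsule_0 rack bell left_jaw_grip right_jaw_grip latch_grip guard_grip jaw_hinge usb_hub cutters multimeter dark_mouse".split()
for n in ["top","scene"]:
    c=capture(n); save(c,n+'0'); pickle.dump(c,open(n+'0.pkl','wb'))
    print(n,c['origin'],c['fx'])
    for k in names:
        try:
            for f in find_in(n,k)[:6]:
                u,v=f['centre']; print(k,round(f['p'],2),np.round([u,v]),np.round(pt(c,u,v),3))
        except Exception as e: print(k,e)
E
```

```text
pics
{'time': 0.0, 'joint_positions': array([ 1.00398475e+00,  2.76563037e-01,  1.50607061e+00,  1.65144928e-06,
        1.36066775e+00, -1.21012280e-01]), 'joint_vel': array([ 0.00088118, -0.00123236, -0.00089526,  0.00015091,  0.00013067,
        0.00144283]), 'joint_torque': array([-3.45127155e-04, -4.04582047e+01, -2.37233341e+01,  7.00838026e-02,
        3.45850352e-02, -1.60551931e-04]), 'tcp_pos': array([0.24766657, 0.51837044, 0.22164784]), 'tcp_rot': array([-3.13989660e+00, -2.07876842e-04,  2.69579284e+00]), 'force': array([-0.91135388,  0.49397411, -0.79639514]), 'torque': array([ 0.02997769, -0.03645258,  0.01894364]), 'finger_force': 0.0, 'width': 0.09397236108468704}
top [0.18788311 0.17852644 1.64208553] 436.7446880385396
station 0.69 [275. 194.] [-2.799 -2.808 -1.345]
rack 0.75 [207. 226.] [-2.018 -2.028 -0.564]
rack 0.61 [278. 192.] [-2.821 -2.831 -1.367]
bell 0.94 [176. 211.] [-1.678 -1.687 -0.223]
bell 0.79 [143. 242.] [-1.312 -1.322  0.142]
bell 0.52 [276. 197.] [-2.79  -2.799 -1.335]
left_jaw_grip 0.71 [258. 169.] [-2.574 -2.583 -1.12 ]
left_jaw_grip 0.56 [256. 2
[... 1021 characters left out ...]
71 [250. 210.] [-0.62  -1.301  0.422]
left_jaw_grip 0.48 [185. 170.] [-0.146 -0.827  0.896]
right_jaw_grip 0.88 [301. 224.] [-0.973 -1.655  0.069]
right_jaw_grip 0.31 [251. 211.] [-0.624 -1.306  0.418]
latch_grip 0.46 [303. 252.] [-0.855 -1.537  0.186]
latch_grip 0.37 [286. 192.] [-0.894 -1.576  0.148]
guard_grip 0.86 [288. 192.] [-0.903 -1.584  0.139]
jaw_hinge 0.97 [277. 222.] [-0.795 -1.477  0.247]
jaw_hinge 0.52 [218. 178.] [-0.404 -1.085  0.638]
usb_hub 0.75 [204. 225.] [-0.267 -0.949  0.774]
cutters 0.75 [264. 162.] [-0.829 -1.511  0.213]
cutters 0.18 [302. 225.] [-0.98  -1.662  0.061]
multimeter 0.58 [215. 151.] [-0.402 -1.083  0.64 ]
dark_mouse 0.94 [289. 345.] [-0.715 -1.396  0.327]
```

```bash
python3 - <<'E'
s=open('h.py').read()
s=s.replace("np.array(c['rotation'])","RM(c)").replace("def save","from scipy.spatial.transform import Rotation as Ro\ndef RM(c):\n    a=np.array(c['rotation'],float)\n    return a if a.shape==(3,3) else Ro.from_euler('xyz',a).as_matrix()\ndef save",1)
open('h.py','w').write(s)
E
python3 - <<'E'
from h import *
for n in ["top","scene"]:
    c=pickle.load(open(n+'0.pkl','rb')); print(n,c['rotation'])
    W=cloud(c); print('median z',np.nanmedian(W[...,2]))
    for u,v in dict(top=[(275,194),(207,226),(176,211),(143,242),(258,169),(256,211),(294,180),(314,187)],scene=[(276,224),(196,174),(172,143),(212,150),(288,192),(303,252),(301,224)])[n]: print(u,v,np.round(pt(c,u,v),3))
a=cv2.imread('pics/top0.png');cv2.imwrite('pics/top0c.png',cv2.resize(a[130:290,110:400],(797,440)))
b=cv2.imread('pics/scene0.png');cv2.imwrite('pics/scene0c.png',cv2.resize(b[100:390,130:400],(559,600)))
E
```

```text
top [-2.92637663  0.00431614 -1.69530359]
median z 0.01075107839080014
275 194 [0.557 0.071 0.043]
207 226 [0.469 0.338 0.036]
176 211 [0.536 0.445 0.053]
143 242 [0.438 0.577 0.042]
258 169 [0.651 0.124 0.08 ]
256 211 [0.498 0.151 0.061]
294 180 [ 0.612 -0.012  0.004]
314 187 [ 0.558 -0.074  0.073]
scene [-2.42721346e+00  1.32329056e-03 -5.62010313e-01]
median z 0.07291134250746101
276 224 [0.553 0.061 0.046]
196 174 [0.441 0.361 0.055]
172 143 [0.444 0.556 0.035]
212 150 [0.535 0.426 0.06 ]
288 192 [0.64  0.129 0.07 ]
303 252 [ 0.531 -0.097  0.119]
301 224 [0.621 0.029 0.033]
```

View pics/top0c.png

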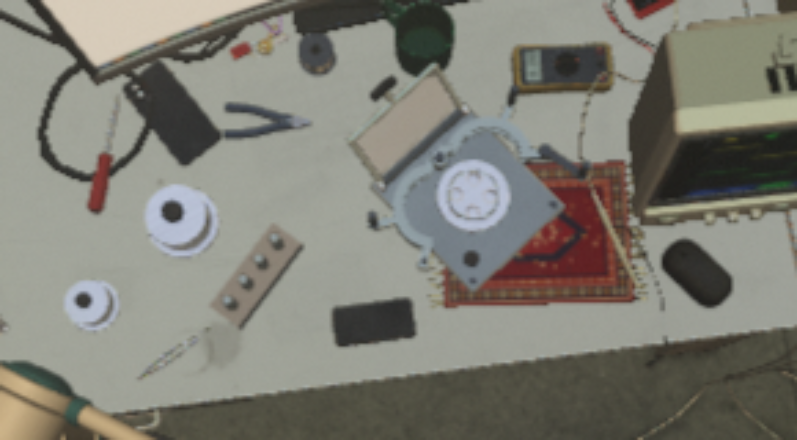

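View pics/scene0c.png

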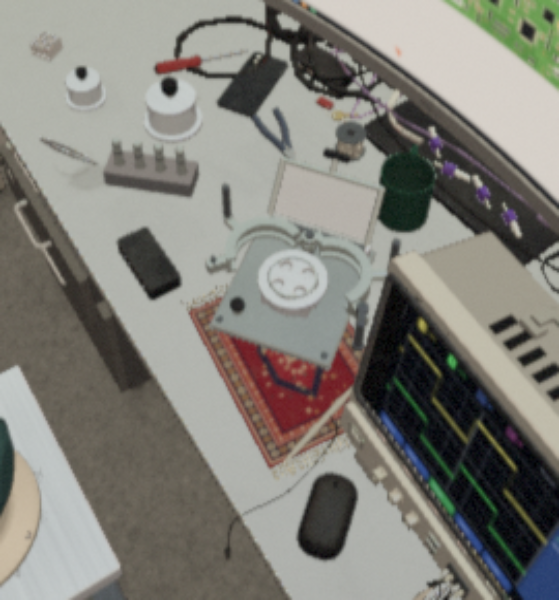

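```bash
cat >> h.py <<'E'
def plan(goal,yaw=None,st=None,step=4.0,flat=True):
    """rows (cm, rad) in tool axes from the measured pose to goal [m] with tool down at yaw (turn spread evenly)"""
    s=readout.observe() if st is None else st
    R0=Ro.from_euler('xyz',s['tcp_rot']); 
    R1=Ro.from_euler('xyz',[np.pi,0,s['tcp_rot'][2] if yaw is None else yaw])
    rv=(R0.inv()*R1).as_rotvec(); d=np.array(goal)-s['tcp_pos']
    n=int(max(1,np.ceil(np.linalg.norm(d)*100/step),np.ceil(np.linalg.norm(rv)/0.12)))
    R=R0; out=[]
    for i in range(n):
        out.append(np.r_[R.inv().apply(d*100/n),rv/n]); R=R*Ro.from_rotvec(rv/n)
    for o in out: print(','.join(f'{x:.2f}' if j<3 else f'{x:.3f}' for j,x in enumerate(o)))
    return dict(tcp_pos=np.array(goal),tcp_rot=R1.as_euler('xyz'))
E
python3 - <<'E'
from h import *
t=pickle.load(open('top0.pkl','rb'))
o=np.array([110,130]);
def P(n,x,y,z): p=o+np.array([x,y])/2.75; q=onz(t,*p,z); print(n,np.round(q,3)); return q
port=P('port',473,195,.048); hinge=P('hinge',440,158,.065)
print('yaw',np.arctan2(*(hinge-port)[1::-1]),np.linalg.norm((hinge-port)[:2]))
caps=[P('cap',*x,.08) for x in [(278,241),(261,261),(245,281),(229,300)]]
print(np.arctan2(*(caps[0]-caps[3])[1::-1]),np.linalg.norm((caps[0]-caps[3])[:2]))
P('bell',172,211,.09);P('small',82,300,.06);P('Lpin',375,218,.12);P('Rpin',510,95,.12);P('latch?',545,153,.12);P('guard',383,88,.11)
W=cloud(t); 
for z0,z1 in [(.1,.135),(.07,.1)]:
    m=((W[...,2]>z0)&(W[...,2]<z1)&(W[...,0]>.3)&(W[...,0]<.8)&(W[...,1]>-.2)).astype(np.uint8)
    n,l,s,cc=cv2.connectedComponentsWithStats(m)
    for i in range(1,n):
        if 4<s[i,4]<400: print(z0,s[i,4],np.round(cc[i]),np.round(np.nanmedian(W[l==i],0),3))
plan([.47,.34,.30],yaw=None)
E
```

```text
port [0.526 0.049 0.048]
hinge [0.579 0.088 0.065]
yaw 0.6325135938537779 0.06545816460220096
cap [0.49  0.316 0.08 ]
cap [0.466 0.341 0.08 ]
cap [0.442 0.364 0.08 ]
cap [0.42  0.387 0.08 ]
-0.7969232595816929 0.10009547275922107
bell [0.545 0.45  0.09 ]
small [0.447 0.584 0.06 ]
Lpin [0.496 0.185 0.12 ]
Rpin [ 0.639 -0.012  0.12 ]
latch? [ 0.555 -0.046  0.12 ]
guard [0.673 0.153 0.11 ]
0.1 68 [252. 162.] [0.668 0.147 0.119]
0.1 12 [297. 162.] [ 0.647 -0.019  0.118]
0.1 102 [345. 191.] [ 0.515 -0.171  0.119]
0.1 5 [248. 170.] [0.644 0.161 0.101]
0.1 7 [241. 177.] [0.623 0.187 0.102]
0.1 14 [323. 190.] [ 0.533 -0.098  0.119]
0.1 11 [245. 208.] [0.502 0.189 0.115]
0.07 8 [296. 165.] [ 0.647 -0.018  0.083]
0.07 38 [341. 185.] [ 0.551 -0.17   0.085]
0.07 22 [312. 186.] [ 0.561 -0.065  0.073]
0.07 11 [321. 192.] [ 0.531 -0.095  0.076]
0.07 67 [347. 206.] [ 0.467 -0.179  0.089]
0.07 50 [173. 206.] [0.546 0.45  0.09 ]
0.07 6 [246. 211.] [0.499 0.185 0.083]
0.07 11 [210. 216.] [0.497 0.32  0.077]
0.07 13 [204. 223.] [0.473 0.343 0.078]
0.07 14 [198. 231.] [0.447 0.367 0.079]
0.07 13 [193. 239.] [0.421 0.389 0.078]
-3.47,-0.82,-0.97,0.000,0.000,0.000
-3.47,-0.82,-0.97,0.000,0.000,0.000
-3.47,-0.82,-0.97,0.000,0.000,0.000
-3.47,-0.82,-0.97,0.000,0.000,0.000
-3.47,-0.82,-0.97,0.000,0.000,0.000
-3.47,-0.82,-0.97,0.000,0.000,0.000
-3.47,-0.82,-0.97,0.000,0.000,0.000
-3.47,-0.82,-0.97,0.000,0.000,0.000
```

Call:
apply_moves(increments=[-3.47,-0.82,-0.97,0,0,0,0,-3.47,-0.82,-0.97,0,0,0,0,-3.47,-0.82,-0.97,0,0,0,0,-3.47,-0.82,-0.97,0,0,0,0,-3.47,-0.82,-0.97,0,0,0,0,-3.47,-0.82,-0.97,0,0,0,0,-3.47,-0.82,-0.97,0,0,0,0,-3.47,-0.82,-0.97,0,0,0,0,0,0,0,0,0,0,0,0,0,0,0,0,0,0])

```text
time: 2.4
tcp_pos: [0.4705, 0.3396, 0.3]
tcp_rot: [3.141, -0.001, 2.694]
force: [-0.1, 0.1, 0.4]
width: 0.0938
finger_force: 0.0
```

```bash
python3 - <<'E'
from h import *
c=capture('wrist');save(c,'w1');pickle.dump(c,open('w1.pkl','wb'));print(c['origin'],c['fx'],readout.observe()['tcp_pos'])
for k in ['capsule_0','bell','rack']:
    for f in find_in('wrist',k)[:6]:
        u,v=f['centre']; print(k,round(f['p'],2),np.round([u,v]),np.round(pt(c,u,v),3))
E
```

```text
[0.39809539 0.37497445 0.46366283] 307.5940214924974 [0.46964008 0.34004984 0.29976072]
capsule_0 0.7 [263. 140.] [0.441 0.367 0.081]
capsule_0 0.66 [259. 163.] [0.466 0.35  0.076]
capsule_0 0.62 [275. 118.] [0.423 0.392 0.082]
capsule_0 0.47 [252. 189.] [0.492 0.328 0.079]
capsule_0 0.25 [116. 258.] [0.509 0.093 0.046]
bell 0.96 [346. 176.] [0.535 0.447 0.06 ]
bell 0.59 [411.  68.] [0.445 0.575 0.044]
bell 0.55 [176. 307.] [0.615 0.141 0.06 ]
rack 0.79 [262. 146.] [0.448 0.363 0.078]
rack 0.6 [122. 229.] [0.47  0.137 0.064]
```

View pics/w1.png

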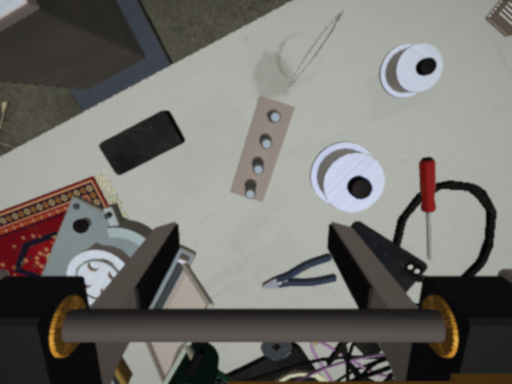

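```bash
cat >> h.py <<'E'
def comps(c,z0,z1,box,amin=8,amax=4000):
    W=cloud(c);(x0,x1,y0,y1)=box
    m=((W[...,2]>z0)&(W[...,2]<z1)&(W[...,0]>x0)&(W[...,0]<x1)&(W[...,1]>y0)&(W[...,1]<y1)).astype(np.uint8)
    n,l,s,cc=cv2.connectedComponentsWithStats(m,connectivity=4); o=[]
    for i in range(1,n):
        if amin<s[i,4]<amax: o.append((s[i,4],cc[i],np.nanmean(W[l==i],0)))
    return o
E
python3 - <<'E'
from h import *
c=pickle.load(open('w1.pkl','rb'))
Q=[]
for a,p,w in comps(c,.073,.09,(.4,.52,.28,.42)): print(a,np.round(p,1),np.round(w,4),np.round(onz(c,*p,.08),4)); Q.append(onz(c,*p,.08)[:2])
for a,p,w in comps(c,.084,.1,(.5,.6,.4,.5)): print('knob',a,np.round(p,1),np.round(w,4),np.round(onz(c,*p,.09),4))
Q=np.array(Q); m=Q.mean(0); d=np.linalg.svd(Q-m)[2][0]; print('mid',m,'dir',np.arctan2(d[1],d[0]),(Q-m)@d)
# yaw whose tool y is perpendicular to row: tool x along row
E
```

```text
106 [275.  116.3] [0.4216 0.3929 0.0804] [0.4216 0.393  0.08  ]
102 [266.1 142.9] [0.446  0.3697 0.0801] [0.446  0.3697 0.08  ]
100 [258. 168.] [0.4704 0.347  0.0799] [0.4704 0.347  0.08  ]
99 [250.1 192.4] [0.495  0.324  0.0797] [0.4949 0.324  0.08  ]
knob 385 [360.6 187.7] [0.5469 0.4531 0.0905] [0.5471 0.4533 0.09  ]
mid [0.45823479 0.3584174 ] dir -0.754654160425871 [-0.05032658 -0.01663524  0.01666104  0.05030078]
```

```bash
python3 - <<'E'
from h import *
plan([.55,.045,.28],2.99)
E
```

```text
-2.50,-2.90,0.25,-0.000,-0.000,-0.037
-2.39,-2.99,0.25,-0.000,-0.000,-0.037
-2.28,-3.08,0.25,-0.000,-0.000,-0.037
-2.17,-3.16,0.25,-0.000,-0.000,-0.037
-2.05,-3.23,0.25,-0.000,-0.000,-0.037
-1.93,-3.31,0.25,-0.000,-0.000,-0.037
-1.81,-3.38,0.25,-0.000,-0.000,-0.037
-1.69,-3.44,0.25,-0.000,-0.000,-0.037
```

Call:
apply_moves(increments=[-2.5,-2.9,0.25,0,0,-0.037,0,-2.39,-2.99,0.25,0,0,-0.037,0,-2.28,-3.08,0.25,0,0,-0.037,0,-2.17,-3.16,0.25,0,0,-0.037,0,-2.05,-3.23,0.25,0,0,-0.037,0,-1.93,-3.31,0.25,0,0,-0.037,0,-1.81,-3.38,0.25,0,0,-0.037,0,-1.69,-3.44,0.25,0,0,-0.037,0,0,0,0,0,0,0,0,0,0,0,0,0,0,0])

```text
time: 3.6
tcp_pos: [0.5506, 0.0448, 0.2797]
tcp_rot: [3.141, -0.001, 2.991]
force: [-1.2, 0.5, 0.2]
width: 0.0941
finger_force: 0.0
```

```bash
python3 - <<'E'
from h import *
c=capture('wrist');save(c,'w2');pickle.dump(c,open('w2.pkl','wb'));print(c['origin'],readout.observe()['tcp_pos'])
for a,p,w in comps(c,.1,.135,(.4,.75,-.15,.25),5): print(a,np.round(p,1),np.round(w,4),np.round(onz(c,*p,.12),4))
a=cv2.imread('pics/w2.png');cv2.imwrite('pics/w2.png',cv2.resize(a,(800,600),interpolation=cv2.INTER_CUBIC))
E
```

```text
[0.47135988 0.0575215  0.44345529] [0.55049959 0.04543011 0.27995712]
186 [382.4 115.2] [0.5016 0.1881 0.1164] [0.5013 0.1867 0.12  ]
173 [125.2 183. ] [ 0.5319 -0.0935  0.1157] [ 0.5311 -0.0916  0.12  ]
269 [379.3 220.9] [0.6251 0.1859 0.1014] [0.6167 0.179  0.12  ]
148 [213.4 265.5] [ 0.646  -0.0166  0.1152] [ 0.6435 -0.0155  0.12  ]
230 [315.7 273.9] [0.6843 0.1045 0.1014] [0.6726 0.102  0.12  ]
```

View pics/w2.png

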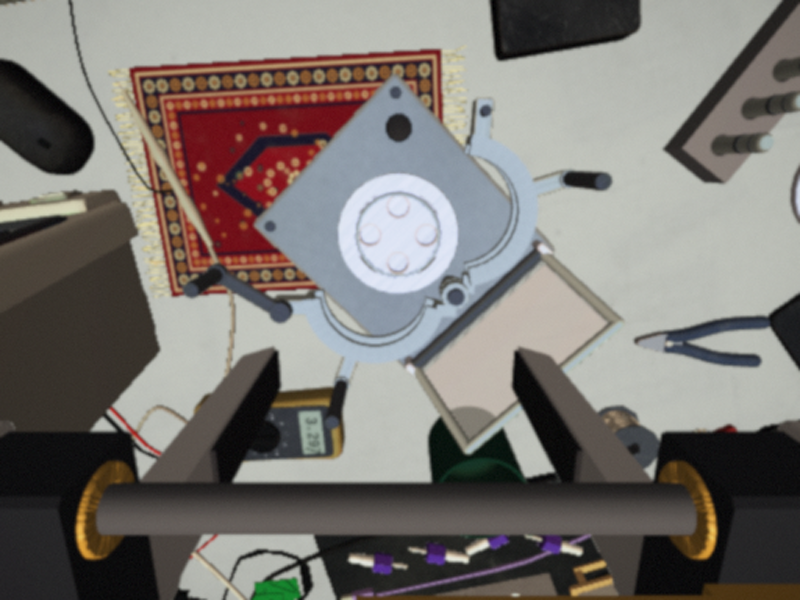

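```bash
python3 - <<'E'
from h import *
c=pickle.load(open('w2.pkl','rb'))
g=c['pixels'].astype(float); W=cloud(c)
m=((g.min(2)>185)&(np.hypot(W[...,0]-.526,W[...,1]-.049)<.07)).astype(np.uint8)
ct=max(cv2.findContours(m,cv2.RETR_EXTERNAL,cv2.CHAIN_APPROX_NONE)[0],key=cv2.contourArea)
h=cv2.convexHull(ct)[:,0]; print(cv2.contourArea(ct),cv2.fitEllipse(ct))
X=np.array([onz(c,u,v,.046)[:2] for u,v in ct[:,0]])
from scipy.optimize import least_squares
f=least_squares(lambda q:np.hypot(*(X-q[:2]).T)-q[2],[.526,.049,.05],loss='soft_l1',f_scale=.001); print('port',f.x,np.std(f.fun))
# depth of bores / rim
m2=((W[...,2]>.036)&(W[...,2]<.056)&(np.hypot(*(W[...,:2]-f.x[:2]).transpose(2,0,1))<.058)).astype(np.uint8)
cen=np.argwhere(m2)[:,::-1]; 
lip=((W[...,2]>.0475)&(np.hypot(*(W[...,:2]-f.x[:2]).transpose(2,0,1))<.045)); print(lip.sum(),np.nanmean(W[lip],0))
b=((W[...,2]<.040)&(np.hypot(*(W[...,:2]-f.x[:2]).transpose(2,0,1))<.04)).astype(np.uint8)
n,l,s,cc=cv2.connectedComponentsWithStats(b)
for i in range(1,n): print(s[i,4],cc[i],np.round(onz(c,*cc[i],.046)-np.r_[f.x[:2],0],4),np.nanmean(W[l==i],0))
y0,x0=120,225; cv2.imwrite('pics/w2port.png',cv2.resize(c['pixels'][115:190,215:300,::-1],(680,600),interpolation=cv2.INTER_CUBIC))
E
```

```text
4485.0 ((254.36952209472656, 148.8589324951172), (75.55740356445312, 75.59254455566406), 74.19770812988281)
port [0.52731185 0.05092062 0.04884236] 0.000386497479014595
13811 [0.52510241 0.05222773 0.34509586]
98 [254.87755102 131.07142857] [-0.0239  0.0042  0.046 ] [0.50401024 0.05512723 0.03895532]
11 [234.90909091 129.90909091] [-0.0291 -0.0206  0.046 ] [0.49866006 0.02981818 0.03895339]
2 [270.5 126.5] [-0.0265  0.0247  0.046 ] [0.50132988 0.07592854 0.03842007]
5 [274.2 129.6] [-0.022   0.0288  0.046 ] [0.50589989 0.08010058 0.03899549]
2 [277.5 133.5] [-0.0165  0.0323  0.046 ] [0.51146426 0.08367176 0.03907757]
95 [236.53684211 149.58947368] [-0.0041 -0.0227  0.046 ] [0.52409295 0.02770825 0.03895862]
96 [272.8125     149.44791667] [0.0027 0.0237 0.046 ] [0.53108973 0.0749141  0.038904  ]
86 [254.29069767 166.86046512] [ 0.0217 -0.0034  0.046 ] [0.55042891 0.04735214 0.03894363]
1 [250. 171.] [ 0.0264 -0.0098  0.046 ] [0.55493776 0.04086218 0.03987526]
```

View pics/w2port.png

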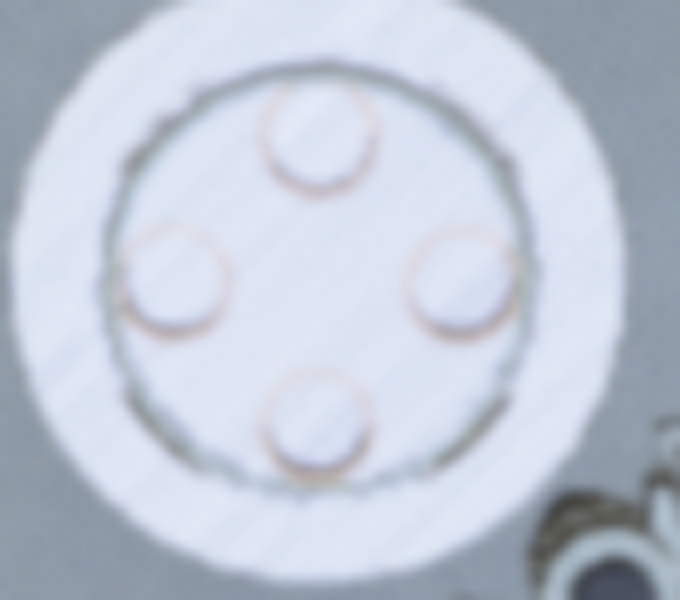

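```bash
python3 - <<'E'
from h import *
c=pickle.load(open('w2.pkl','rb'))
B=np.array([onz(c,215+(x+.5)/8-.5,115+(y+.5)/8-.5,.046)[:2] for x,y in [(320,138),(462,284),(317,424),(175,282)]])
m=B.mean(0);print(B,m)
print(np.linalg.norm(B-m,axis=1),np.unwrap(np.arctan2(*(B-m).T[::-1])))
h=onz(c,455/1.5625,294/1.5625,.07); print(h,h[:2]-m,np.arctan2(*(h[:2]-m)[::-1]),np.linalg.norm(h[:2]-m))
E
```

```text
[[0.50428854 0.05463503]
 [0.53072352 0.07386593]
 [0.54994666 0.04725707]
 [0.52343066 0.02805371]] [0.52709734 0.05095294]
[0.0231041  0.02319816 0.02314629 0.02319093] [ 2.98154037  1.41383962 -0.16036062 -1.7295712 ]
[0.57823702 0.08996274 0.07      ] [0.05113968 0.0390098 ] 0.6516485723393798 0.06431976026430675
```

```bash
python3 - <<'E'
from h import *
s=plan([.4954,.3235,.17],2.387); print(); s=plan([.4954,.3235,.066],2.387,s)
E
```

```text
1.20,3.33,1.38,0.000,-0.000,0.076
1.45,3.23,1.38,0.000,-0.000,0.076
1.69,3.11,1.38,0.000,-0.000,0.076
1.92,2.98,1.38,0.000,-0.000,0.076
2.14,2.83,1.38,0.000,-0.000,0.076
2.34,2.66,1.38,0.000,-0.000,0.076
2.54,2.47,1.38,0.000,-0.000,0.076
2.72,2.27,1.38,0.000,-0.000,0.076

0.00,-0.00,3.47,-0.000,-0.000,0.000
0.00,-0.00,3.47,-0.000,-0.000,0.000
0.00,-0.00,3.47,-0.000,-0.000,0.000
```

Call:
apply_moves(increments=[1.2,3.33,1.38,0,0,0.076,120,1.45,3.23,1.38,0,0,0.076,146,1.69,3.11,1.38,0,0,0.076,146,1.92,2.98,1.38,0,0,0.076,146,2.14,2.83,1.38,0,0,0.076,146,2.34,2.66,1.38,0,0,0.076,146,2.54,2.47,1.38,0,0,0.076,146,2.72,2.27,1.38,0,0,0.076,146,0,0,0,0,0,0,146,0,0,0,0,0,0,146])

```text
time: 4.65
tcp_pos: [0.4947, 0.324, 0.1695]
tcp_rot: [-3.141, -0.0, 2.389]
force: [-0.3, -1.1, 0.9]
width: 0.0403
finger_force: 0.0
```

```bash
python3 - <<'E'
from h import *
s=readout.observe();print(s['tcp_pos'],s['tcp_rot'],s['width'])
c=capture('wrist');save(c,'w3')
for a,p,w in comps(c,.072,.09,(.38,.54,.28,.44)): print(a,np.round(p,1),np.round(w,4),np.round(onz(c,*p,.08),4))
E
```

```text
[0.4947323  0.32404218 0.16950229] [-3.14067707e+00 -7.99496994e-05  2.38856490e+00] 0.04025151777505485
274 [253.7  79.1] [0.4224 0.3926 0.0801] [0.4224 0.3926 0.08  ]
242 [253.8 122.9] [0.4466 0.37   0.0802] [0.4466 0.37   0.08  ]
235 [253.7 163.8] [0.4709 0.3471 0.0797] [0.4708 0.3472 0.08  ]
223 [253.5 202. ] [0.4953 0.3241 0.0795] [0.4951 0.3242 0.08  ]
```

View pics/w3.png

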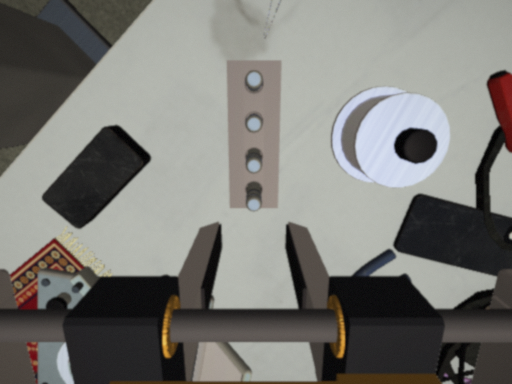

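Call:
apply_moves(increments=[-0.03,0,3.45,0,0,0,146,0,0,3.45,0,0,0,146,0,0,3.45,0,0,0,146,0,0,0,0,0,0,146,0,0,0,0,0,0,255,0,0,0,0,0,0,255,0,0,0,0,0,0,255,0,0,0,0,0,0,255,0,0,0,0,0,0,255], grip_force=20)

```text
time: 5.6
tcp_pos: [0.4976, 0.3227, 0.068]
tcp_rot: [3.138, 0.001, 2.384]
force: [-0.5, -0.0, 6.3]
width: 0.0133
finger_force: 20.0
```

```bash
python3 - <<'E'
from h import *
s=readout.observe(); print(s['tcp_pos'],s['width'],s['force'])
s0=dict(tcp_pos=s['tcp_pos']+[0,0,.135],tcp_rot=s['tcp_rot'])
q=plan([.5308,.0740,.20],2.982,s0)
E
```

```text
[0.49760946 0.32270206 0.06795916] 0.013300130628330272 [-0.54630736 -0.04073727  6.27376038]
-2.79,-2.26,0.04,0.000,0.000,-0.085
-2.58,-2.48,0.04,0.000,0.000,-0.085
-2.36,-2.70,0.04,0.000,0.000,-0.085
-2.12,-2.89,0.04,0.000,0.000,-0.085
-1.87,-3.06,0.04,0.000,0.000,-0.085
-1.60,-3.21,0.04,0.000,0.000,-0.085
-1.32,-3.33,0.04,0.000,0.000,-0.085
```

Call:
apply_moves(increments=[0,0,-1.5,0,0,0,255,0,0,-2,0,0,0,255,0,0,-3,0,0,0,255,0,0,-3,0,0,0,255,0,0,-3,0,0,0,255,0,0,-1,0,0,0,255,0,0,0,0,0,0,255])

```text
time: 6.3
tcp_pos: [0.4971, 0.3226, 0.2026]
tcp_rot: [3.138, 0.001, 2.384]
force: [0.3, -0.5, -0.9]
width: 0.0135
finger_force: 20.0
```

```bash
python3 - <<'E'
from h import *
s=readout.observe();print(s['tcp_pos'],s['tcp_rot'],s['width'],s['force'])
c=capture('wrist');save(c,'w4');pickle.dump(c,open('w4.pkl','wb'))
R=Ro.from_euler('xyz',s['tcp_rot'])
W=cloud(c); T=R.inv().apply((W-s['tcp_pos']).reshape(-1,3)).reshape(W.shape)
m=(abs(T[...,1])<.012)&(abs(T[...,0])<.03)&(T[...,2]>-.03)&(T[...,2]<.08)
print(m.sum(),np.nanmin(T[m],0),np.nanmean(T[m],0),np.nanmax(T[m],0))
for z in np.arange(-.03,.08,.01):
    k=m&(T[...,2]>z)&(T[...,2]<z+.01)
    if k.sum()>3: print(round(z,3),k.sum(),np.round(T[k].max(0),4),np.round(T[k].min(0),4))
q=plan([.5308,.0740,.20],2.982)
E
```

```text
[0.49714071 0.32262696 0.20263224] [3.13834381e+00 1.16026587e-03 2.38392951e+00] 0.01345646683770663 [ 0.31309827 -0.47281593 -0.88860064]
2053 [-0.00693947 -0.01198547 -0.0299837 ] [ 6.65991298e-03  6.49045511e-05 -1.20555648e-03] [0.01176505 0.01198678 0.05351475]
-0.03 273 [ 0.0113  0.0119 -0.0201] [-0.0069 -0.012  -0.03  ]
-0.02 664 [ 0.0115  0.0118 -0.01  ] [-0.0066 -0.012  -0.0199]
-0.01 328 [ 0.0118  0.012  -0.0001] [-0.0069 -0.0119 -0.01  ]
0.0 298 [0.0114 0.0119 0.01  ] [ 0.0018 -0.0119  0.    ]
0.01 172 [0.0112 0.0119 0.0197] [ 0.0015 -0.0116  0.01  ]
0.02 113 [0.0085 0.0073 0.0299] [ 0.0012 -0.0065  0.0201]
0.03 97 [0.0085 0.0071 0.04  ] [ 0.0011 -0.0068  0.0301]
0.04 85 [0.0086 0.0067 0.0499] [ 0.0024 -0.0065  0.0401]
0.05 23 [0.0083 0.0068 0.0535] [ 0.0019 -0.0066  0.05  ]
-2.79,-2.24,0.01,0.000,0.000,-0.085
-2.59,-2.47,0.01,0.000,0.000,-0.085
-2.37,-2.68,0.01,0.000,0.000,-0.085
-2.14,-2.87,0.01,0.000,0.000,-0.085
-1.88,-3.04,0.01,0.000,0.000,-0.085
-1.62,-3.19,0.01,0.000,0.000,-0.085
-1.34,-3.32,0.01,0.000,0.000,-0.085
```

View pics/w4.png

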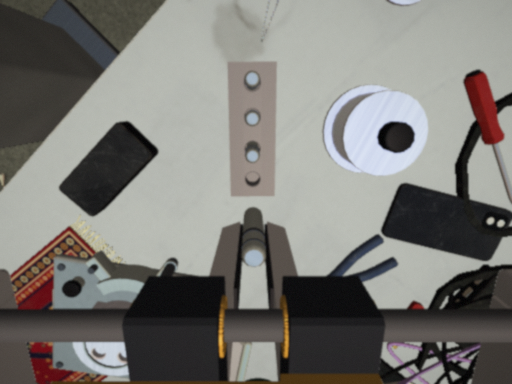

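```bash
python3 - <<'E'
from h import *
q=plan([.5323,.0738,.20],2.982);
E
```

```text
-2.81,-2.22,0.01,0.000,0.000,-0.085
-2.61,-2.46,0.01,0.000,0.000,-0.085
-2.39,-2.67,0.01,0.000,0.000,-0.085
-2.16,-2.86,0.01,0.000,0.000,-0.085
-1.90,-3.04,0.01,0.000,0.000,-0.085
-1.64,-3.19,0.01,0.000,0.000,-0.085
-1.36,-3.32,0.01,0.000,0.000,-0.085
```

Call:
apply_moves(increments=[-2.81,-2.22,0,0,0,-0.085,255,-2.61,-2.46,0,0,0,-0.085,255,-2.39,-2.67,0,0,0,-0.085,255,-2.16,-2.86,0,0,0,-0.085,255,-1.9,-3.04,0,0,0,-0.085,255,-1.64,-3.19,0,0,0,-0.085,255,-1.36,-3.32,0,0,0,-0.085,255,0,0,3,0,0,0,255,0,0,3,0,0,0,255,0,0,1.8,0,0,0,255,0,0,0,0,0,0,255,0,0,0,0,0,0,255])

```text
time: 7.55
tcp_pos: [0.5313, 0.0738, 0.122]
tcp_rot: [-3.141, -0.003, 2.979]
force: [1.0, -0.1, -1.0]
width: 0.0138
finger_force: 20.0
```

```bash
cat >> h.py <<'E'
def held(c,s):
    """capsule axis and foot (tool frame) from depth of the held capsule below the fingertips"""
    R=Ro.from_euler('xyz',s['tcp_rot']); W=cloud(c); T=R.inv().apply((W-s['tcp_pos']).reshape(-1,3)).reshape(W.shape)
    m=(abs(T[...,1])<.012)&(abs(T[...,0])<.02)&(T[...,2]>.022)&(T[...,2]<.07)
    P=T[m]; f=P[P[:,2]<np.percentile(P[:,2],80)]
    print('held n',len(P),'y',np.percentile(P[:,1],[2,50,98]).round(4),'xmax',np.percentile(f[:,0],[90,98]).round(4),'foot',np.percentile(P[:,2],98).round(4))
E
python3 - <<'E'
from h import *
s=readout.observe();print(s['tcp_pos'],s['tcp_rot'],s['width'],s['force'])
c=capture('wrist');pickle.dump(c,open('w5.pkl','wb'));held(c,s)
cv2.imwrite('pics/w5.png',cv2.resize(c['pixels'][100:290,160:350,::-1],(590,590),interpolation=cv2.INTER_CUBIC))
c4=pickle.load(open('w4.pkl','rb'))
E
```

```text
[0.53125205 0.07382498 0.1219694 ] [-3.14119037e+00 -2.83194247e-03  2.97882612e+00] 0.013835652551971932 [ 1.01960959 -0.12983879 -0.99839039]
held n 305 y [-0.0059  0.0007  0.0094] xmax [0.0076 0.0079] foot 0.0696
```

View pics/w5.png

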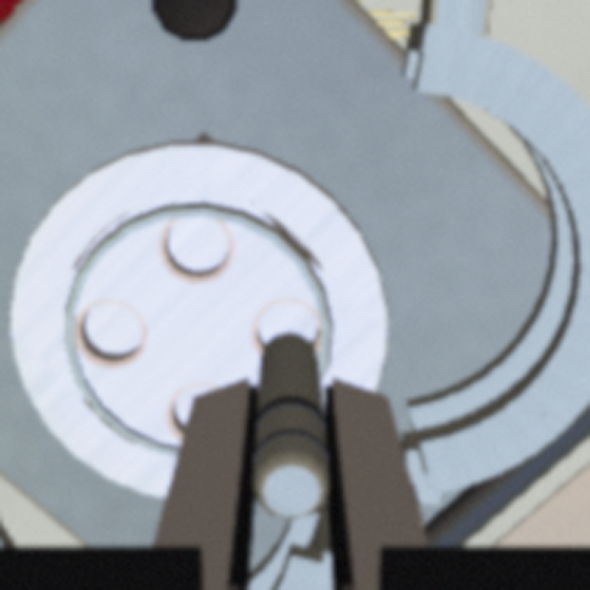

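```bash
python3 - <<'E'
from h import *
c=pickle.load(open('w5.pkl','rb')); k=590/190
for x,y in [(288,329),(197,246),(112,331)]:
    print(onz(c,160+(x+.5)/k-.5,100+(y+.5)/k-.5,.046)[:2])
# foot visible edge: nearest-lower rim of foot at z=.065ish; sides at x=262..318 near y=345
for x,y in [(262,350),(318,350),(290,335)]:
    print('foot',onz(c,160+(x+.5)/k-.5,100+(y+.5)/k-.5,.122-.056)[:2])
E
```

```text
[0.53037783 0.07412893]
[0.50437343 0.05464777]
[0.52338913 0.02813826]
foot [0.52816357 0.06813225]
foot [0.53037401 0.08159405]
foot [0.52546921 0.07548813]
```

Call:
apply_moves(increments=[0,-0.04,1,0,0,0,255,0,0,0.6,0,0,0,255,0,0,0.6,0,0,0,255,0,0,0.6,0,0,0,255,0,0,0,0,0,0,255,0,0,0,0,0,0,255])

```text
time: 8.2
tcp_pos: [0.532, 0.0734, 0.095]
tcp_rot: [3.142, -0.0, 2.979]
force: [0.9, -0.1, -0.9]
width: 0.0131
finger_force: 20.0
```

Call:
apply_moves(increments=[0,0,0.6,0,0,0,255,0,0,0.6,0,0,0,255,0,0,0.3,0,0,0,255,0,0,0,0,0,0,255,0,0,0,0,0,0,150,0,0,0,0,0,0,150,0,0,0,0,0,0,150])

```text
time: 8.9
tcp_pos: [0.5323, 0.0734, 0.0805]
tcp_rot: [3.141, 0.001, 2.979]
force: [0.1, -0.1, -0.4]
width: 0.034
finger_force: 0.0
```

```bash
python3 - <<'E'
from h import *
s=readout.observe();print(s['tcp_pos'],s['tcp_rot'],s['width'],s['force'])
s0=dict(tcp_pos=s['tcp_pos']+[0,0,.10],tcp_rot=s['tcp_rot'])
q=plan([.4708,.3472,.15],2.387,s0)
E
```

```text
[0.5322723  0.07343376 0.08045587] [3.14136361e+00 6.91964034e-04 2.97875811e+00] 0.033956398409788674 [ 0.08257294 -0.13081443 -0.44435698]
1.31,3.25,0.38,0.000,0.000,0.074
1.55,3.15,0.38,0.000,0.000,0.074
1.78,3.02,0.38,0.000,0.000,0.074
2.00,2.88,0.38,0.000,0.000,0.074
2.20,2.73,0.38,0.000,0.000,0.074
2.40,2.56,0.38,0.000,0.000,0.074
2.58,2.37,0.38,0.000,0.000,0.074
2.75,2.18,0.38,0.000,0.000,0.074
```

Call:
apply_moves(increments=[0,0,-3,0,0,0,150,0,0,-3.5,0,0,0,150,0,0,-3.5,0,0,0,150,1.31,3.25,0.38,0,0,0.074,146,1.55,3.15,0.38,0,0,0.074,146,1.78,3.02,0.38,0,0,0.074,146,2.0,2.88,0.38,0,0,0.074,146,2.2,2.73,0.38,0,0,0.074,146,2.4,2.56,0.38,0,0,0.074,146,2.58,2.37,0.38,0,0,0.074,146,2.75,2.18,0.38,0,0,0.074,146,0,0,0,0,0,0,146])

```text
time: 10.1
tcp_pos: [0.4694, 0.3508, 0.1494]
tcp_rot: [3.14, -0.002, 2.39]
force: [-0.8, -0.8, 0.2]
width: 0.0399
finger_force: 0.0
```

```bash
python3 - <<'E'
from h import *
s=readout.observe();print(s['tcp_pos'],s['tcp_rot'],s['width'],s['force'])
q=plan([.4708,.3472,.0665],2.387,step=3.5)
c=capture('top')
for a,p,w in comps(c,.072,.1,(.48,.6,0,.12)): print(a,np.round(p,1),np.round(w,4))
for a,p,w in comps(c,.08,.1,(.48,.6,.38,.52)): print('knob',a,np.round(p,1),np.round(w,4))
E
```

```text
[0.46940311 0.3508029  0.14941253] [ 3.14047293e+00 -1.67951994e-03  2.38998162e+00] 0.039908528568986294 [-0.79831706 -0.75710044  0.16256317]
-0.12,-0.06,2.76,0.000,-0.001,0.001
-0.12,-0.06,2.76,0.000,-0.001,0.001
-0.12,-0.06,2.76,0.000,-0.001,0.001
13 [276.2 198.2] [0.5309 0.0718 0.0859]
```

Call:
apply_moves(increments=[-0.3,-0.1,2.7,0,0,0,146,0,0,2.8,0,0,0,146,0,0,2.8,0,0,0,146,0,0,0,0,0,0,146])

```text
time: 10.55
tcp_pos: [0.4699, 0.3415, 0.0637]
tcp_rot: [-3.134, -0.002, 2.386]
force: [0.1, 0.1, 0.4]
width: 0.0401
finger_force: 0.0
```

```bash
python3 - <<'E'
from h import *
for i in range(3):
    c=capture('wrist'); s=readout.observe();print(s['time'],s['tcp_pos'],s['tcp_rot'],s['joint_positions'],s['joint_vel'].round(3))
for a,p,w in comps(c,.072,.1,(.38,.54,.28,.44)): print(a,np.round(p,1),np.round(w,4),np.round(onz(c,*p,.08),4))
q=plan([.4708,.3472,.0665],2.387,step=3.5)
E
```

```text
10.6 [0.47135424 0.34256427 0.06569454] [-3.13774081e+00 -7.44282914e-04  2.38617566e+00] [ 5.09369031e-01  4.15919492e-01  1.71159116e+00 -5.29570816e-04
  1.01797918e+00 -3.05732789e-01] [ 0.005 -0.031 -0.053  0.003  0.003  0.004]
10.65 [0.47256445 0.34348082 0.06714672] [-3.14114610e+00  2.11172217e-04  2.38619387e+00] [ 5.09657208e-01  4.14632664e-01  1.70941830e+00 -3.94579436e-04
  1.01790400e+00 -3.05533019e-01] [ 0.006 -0.021 -0.035  0.003 -0.005  0.003]
10.7 [0.47321279 0.34409618 0.06802528] [3.13990034e+00 7.52688410e-04 2.38623464e+00] [ 5.09955784e-01  4.13785810e-01  1.70823548e+00 -2.45463767e-04
  1.01773104e+00 -3.05354418e-01] [ 0.005 -0.012 -0.016  0.003 -0.004  0.004]
663 [255.5 125.8] [0.4218 0.3932 0.0803] [0.4218 0.3932 0.08  ]
628 [255.3 191.8] [0.4459 0.3705 0.0796] [0.4458 0.3705 0.08  ]
792 [205.9 252. ] [0.4502 0.3316 0.0873] [0.4521 0.328  0.08  ]
799 [301.1 252. ] [0.4836 0.3671 0.0873] [0.4874 0.3654 0.08  ]
586 [255.4 250.7] [0.4701 0.3478 0.0792] [0.4699 0.348  0.08  ]
0.39,0.06,0.15,0.002,0.001,-0.001
```

Call:
apply_moves(increments=[0.38,0.05,0.15,0,0,0,146,0,0,0,0,0,0,146,0,0,0,0,0,0,146,0,0,0,0,0,0,255,0,0,0,0,0,0,255,0,0,0,0,0,0,255,0,0,0,0,0,0,255])

```text
time: 11.4
tcp_pos: [0.4697, 0.3474, 0.0653]
tcp_rot: [3.141, -0.0, 2.387]
force: [-0.3, -0.2, 0.2]
width: 0.0132
finger_force: 20.0
```

Call:
apply_moves(increments=[0,0,-1.5,0,0,0,255,0,0,-2,0,0,0,255,0,0,-3,0,0,0,255,0,0,-3,0,0,0,255,0,0,-3,0,0,0,255,0,0,-1,0,0,0,255,0,0,0,0,0,0,255,0,0,0,0,0,0,255,0,0,0,0,0,0,255])

```text
time: 12.3
tcp_pos: [0.4687, 0.3467, 0.1983]
tcp_rot: [-3.138, -0.001, 2.387]
force: [-0.2, 0.5, -0.8]
width: 0.0134
finger_force: 20.0
```

```bash
python3 - <<'E'
from h import *
s=readout.observe();c=capture('wrist');print(s['tcp_pos'],s['tcp_rot'],s['width'],s['force']);held(c,s)
print('S');plan([.5234+.0015,.0280,.20],2.982)
for a,p,w in comps(c,.08,.1,(.48,.6,.38,.52)): print('knob',a,np.round(p,1),np.round(w,4))
E
```

```text
[0.46870653 0.34674329 0.19828215] [-3.13812675e+00 -1.07500769e-03  2.38677739e+00] 0.013445595308546126 [-0.18843544  0.48473267 -0.78423986]
held n 287 y [-0.006   0.0008  0.0072] xmax [0.0048 0.0049] foot 0.05
S
-2.88,-2.15,-0.01,-0.000,-0.000,-0.066
-2.73,-2.34,-0.01,-0.000,-0.000,-0.066
-2.57,-2.51,-0.01,-0.000,-0.000,-0.066
-2.40,-2.68,-0.01,-0.000,-0.000,-0.066
-2.22,-2.83,-0.01,-0.000,-0.000,-0.066
-2.03,-2.97,-0.02,-0.000,-0.000,-0.066
-1.83,-3.10,-0.02,-0.000,-0.000,-0.066
-1.62,-3.21,-0.02,-0.000,-0.000,-0.066
-1.40,-3.31,-0.02,-0.000,-0.000,-0.066
knob 820 [397.6 178.5] [0.5463 0.4531 0.09  ]
```

Call:
apply_moves(increments=[-2.84,-2.15,0,0,0,-0.066,255,-2.69,-2.34,0,0,0,-0.066,255,-2.53,-2.51,0,0,0,-0.066,255,-2.36,-2.68,0,0,0,-0.066,255,-2.18,-2.83,0,0,0,-0.066,255,-1.99,-2.97,0,0,0,-0.066,255,-1.79,-3.1,0,0,0,-0.066,255,-1.58,-3.21,0,0,0,-0.066,255,-1.36,-3.31,0,0,0,-0.066,255,0,0,3,0,0,0,255,0,0,3,0,0,0,255,0,0,1.5,0,0,0,255])

```text
time: 13.55
tcp_pos: [0.5204, 0.0299, 0.1219]
tcp_rot: [-3.141, -0.006, 2.98]
force: [-0.4, 0.4, -0.1]
width: 0.0134
finger_force: 20.0
```

Call:
apply_moves(increments=[0,0,0,0,0,0,255,0,0,0,0,0,0,255,0,0,0,0,0,0,255,0,0,0,0,0,0,255])

```text
time: 13.95
tcp_pos: [0.5234, 0.0303, 0.1263]
tcp_rot: [3.141, 0.002, 2.981]
force: [0.5, -0.1, -0.2]
width: 0.0135
finger_force: 20.0
```

```bash
python3 - <<'E'
from h import *
s=readout.observe();c=capture('wrist');print(s['tcp_pos'],s['tcp_rot'],s['width'],s['force']);held(c,s)
pickle.dump(c,open('w6.pkl','wb'));plan([.5214,.0279,.12],2.982)
E
```

```text
[0.52342852 0.0303294  0.12627956] [3.14135477e+00 2.11964062e-03 2.98103938e+00] 0.013482634515468592 [ 0.5286346  -0.09179815 -0.17433429]
held n 285 y [-0.0055  0.0014  0.0077] xmax [0.0043 0.0046] foot 0.0494
0.15,-0.27,0.62,0.000,0.002,-0.001
```

Call:
apply_moves(increments=[0.16,-0.3,1,0,0,0,255,0,0,0.5,0,0,0,255,0,0,0,0,0,0,255,0,0,0,0,0,0,255,0,0,0,0,0,0,255,0,0,0.6,0,0,0,255,0,0,0.6,0,0,0,255,0,0,0.4,0,0,0,255,0,0,0,0,0,0,255,0,0,0,0,0,0,255])

```text
time: 15.0
tcp_pos: [0.5205, 0.0276, 0.0941]
tcp_rot: [3.142, -0.0, 2.981]
force: [-0.5, -1.1, -1.1]
width: 0.0135
finger_force: 20.0
```

Call:
apply_moves(increments=[0,0,0.6,0,0,0,255,0,0,0.6,0,0,0,255,0,0,0.3,0,0,0,255,0,0,0,0,0,0,255,0,0,0,0,0,0,255,0,0,0,0,0,0,150,0,0,0,0,0,0,150,0,0,0,0,0,0,150])

```text
time: 15.8
tcp_pos: [0.5208, 0.0276, 0.0795]
tcp_rot: [3.141, 0.001, 2.981]
force: [0.1, -0.4, -0.7]
width: 0.0338
finger_force: 0.0
```

```bash
python3 - <<'E'
from h import *
s=readout.observe();print(s['tcp_pos'],s['tcp_rot'],s['width'],s['force'])
s0=dict(tcp_pos=s['tcp_pos']+[0,0,.10],tcp_rot=s['tcp_rot'])
q=plan([.4459,.3704,.14],2.387,s0,step=4.3)
E
```

```text
[0.52077005 0.02757466 0.0795184 ] [3.14144540e+00 5.83264425e-04 2.98075386e+00] 0.03377040719968463 [ 0.12810328 -0.39356927 -0.66642157]
1.43,3.63,0.44,0.000,0.000,0.066
1.67,3.52,0.44,0.000,0.000,0.066
1.90,3.41,0.44,0.000,0.000,0.066
2.12,3.27,0.44,0.000,0.000,0.066
2.33,3.13,0.44,0.000,0.000,0.066
2.53,2.97,0.44,0.000,0.000,0.066
2.72,2.79,0.44,0.000,0.000,0.066
2.90,2.61,0.44,0.000,0.000,0.066
3.06,2.41,0.44,0.000,0.000,0.066
```

Call:
apply_moves(increments=[0,0,-3,0,0,0,150,0,0,-3.5,0,0,0,150,0,0,-3.5,0,0,0,150,1.43,3.63,0.44,0,0,0.066,146,1.67,3.52,0.44,0,0,0.066,146,1.9,3.41,0.44,0,0,0.066,146,2.12,3.27,0.44,0,0,0.066,146,2.33,3.13,0.44,0,0,0.066,146,2.53,2.97,0.44,0,0,0.066,146,2.72,2.79,0.44,0,0,0.066,146,2.9,2.61,0.44,0,0,0.066,146,3.06,2.41,0.44,0,0,0.066,146])

```text
time: 17.0
tcp_pos: [0.4451, 0.372, 0.1397]
tcp_rot: [3.141, 0.0, 2.384]
force: [-0.2, 0.9, -0.2]
width: 0.0402
finger_force: 0.0
```

Call:
apply_moves(increments=[0,0,2.7,0,0,0,146,0,0,2.7,0,0,0,146,0,0,2,0,0,0,146,0,0,0,0,0,0,146,0,0,0,0,0,0,146,0,0,0,0,0,0,146,0,0,0,0,0,0,146])

```text
time: 17.7
tcp_pos: [0.4465, 0.3709, 0.0671]
tcp_rot: [3.139, 0.001, 2.387]
force: [0.5, 0.1, 0.3]
width: 0.0403
finger_force: 0.0
```

```bash
python3 - <<'E'
from h import *
s=readout.observe();print(s['tcp_pos'],s['tcp_rot'],s['width'],s['force'])
plan([.4462,.3700,.0655],2.387)
E
```

```text
[0.44653542 0.37087768 0.06712994] [3.13878878e+00 6.60904217e-04 2.38656780e+00] 0.040262780664872586 [0.48675726 0.08398293 0.28080938]
-0.04,-0.09,0.16,0.003,0.001,-0.000
```

Call:
apply_moves(increments=[-0.04,-0.08,0.15,0,0,0,146,0,0,0,0,0,0,255,0,0,0,0,0,0,255,0,0,0,0,0,0,255,0,0,0,0,0,0,255,0,0,0,0,0,0,255])

```text
time: 18.3
tcp_pos: [0.4453, 0.3696, 0.0642]
tcp_rot: [-3.142, -0.0, 2.387]
force: [-1.1, 0.1, 0.4]
width: 0.0133
finger_force: 20.0
```

Call:
apply_moves(increments=[0,0,-1.5,0,0,0,255,0,0,-2,0,0,0,255,0,0,-3,0,0,0,255,0,0,-3,0,0,0,255,0,0,-3,0,0,0,255,0,0,-1,0,0,0,255,0,0,0,0,0,0,255,0,0,0,0,0,0,255,0,0,0,0,0,0,255])

```text
time: 19.2
tcp_pos: [0.4444, 0.3689, 0.1972]
tcp_rot: [-3.138, -0.001, 2.387]
force: [-0.4, -0.0, 0.3]
width: 0.0134
finger_force: 20.0
```

```bash
python3 - <<'E'
from h import *
s=readout.observe();c=capture('wrist');print(s['tcp_pos'],s['tcp_rot'],s['width'],s['force']);held(c,s)
print('W');plan([.5043,.0544,.20],2.982,step=4.3)
E
```

```text
[0.44435342 0.36892174 0.19717834] [-3.13803939e+00 -9.13946750e-04  2.38679742e+00] 0.013352862840673559 [-0.41780961 -0.0386686   0.26793517]
held n 275 y [-0.006   0.0008  0.0072] xmax [0.0058 0.0062] foot 0.049
W
-3.24,-2.35,-0.03,-0.000,-0.000,-0.074
-3.06,-2.59,-0.03,-0.000,-0.000,-0.074
-2.85,-2.81,-0.03,-0.000,-0.000,-0.074
-2.64,-3.01,-0.03,-0.000,-0.000,-0.074
-2.41,-3.20,-0.03,-0.000,-0.000,-0.074
-2.16,-3.37,-0.03,-0.000,-0.000,-0.074
-1.91,-3.52,-0.03,-0.000,-0.000,-0.074
-1.64,-3.65,-0.03,-0.000,-0.000,-0.074
```

Call:
apply_moves(increments=[-3.23,-2.35,0,0,0,-0.074,255,-3.05,-2.59,0,0,0,-0.074,255,-2.84,-2.81,0,0,0,-0.074,255,-2.63,-3.01,0,0,0,-0.074,255,-2.4,-3.2,0,0,0,-0.074,255,-2.15,-3.37,0,0,0,-0.074,255,-1.9,-3.52,0,0,0,-0.074,255,-1.64,-3.65,0,0,0,-0.074,255,0,0,0,0,0,0,255,0,0,0,0,0,0,255,0,0,0,0,0,0,255])

```text
time: 20.35
tcp_pos: [0.5036, 0.056, 0.1985]
tcp_rot: [3.141, -0.002, 2.979]
force: [-0.3, -0.9, -0.6]
width: 0.0137
finger_force: 20.0
```

```bash
python3 - <<'E'
from h import *
s=readout.observe();print(s['tcp_pos'],s['tcp_rot'],s['width'],s['force'])
plan([.5033,.0540,.11],2.982,step=3)
E
```

```text
[0.50356177 0.05598658 0.19852734] [ 3.14099591e+00 -1.62163427e-03  2.97877082e+00] 0.013722103731365773 [-0.328631   -0.87987263 -0.61196665]
-0.01,-0.07,2.95,0.000,-0.001,-0.001
-0.01,-0.07,2.95,0.000,-0.001,-0.001
-0.00,-0.07,2.95,0.000,-0.001,-0.001
```

Call:
apply_moves(increments=[-0.01,-0.07,2.9,0,0,0,255,-0.01,-0.07,2.9,0,0,0,255,0,-0.06,2.4,0,0,0,255,0,0,0,0,0,0,255,0,0,0,0,0,0,255,0,0,0,0,0,0,255,0,0,0,0,0,0,255])

```text
time: 21.05
tcp_pos: [0.5051, 0.0535, 0.1186]
tcp_rot: [3.141, 0.003, 2.979]
force: [0.3, -0.7, 0.4]
width: 0.0135
finger_force: 20.0
```

Call:
apply_moves(increments=[0.14,0.03,0.6,0,0,0,255,0,0,0.5,0,0,0,255,0,0,0.5,0,0,0,255,0,0,0.5,0,0,0,255,0,0,0,0,0,0,255,0,0,0,0,0,0,255,0,0,0,0,0,0,255])

```text
time: 21.75
tcp_pos: [0.5029, 0.0536, 0.0962]
tcp_rot: [3.141, 0.0, 2.979]
force: [-0.8, -0.3, -0.1]
width: 0.0138
finger_force: 20.0
```

Call:
apply_moves(increments=[0,0,0.6,0,0,0,255,0,0,0.6,0,0,0,255,0,0,0.4,0,0,0,255,0,0,0,0,0,0,255,0,0,0,0,0,0,255,0,0,0,0,0,0,150,0,0,0,0,0,0,150,0,0,0,0,0,0,150])

```text
time: 22.55
tcp_pos: [0.5029, 0.0537, 0.0804]
tcp_rot: [3.141, 0.001, 2.979]
force: [0.4, -0.1, 0.1]
width: 0.0341
finger_force: 0.0
```

```bash
python3 - <<'E'
from h import *
s=readout.observe();print(s['tcp_pos'],s['tcp_rot'],s['width'],s['force'])
s0=dict(tcp_pos=s['tcp_pos']+[0,0,.10],tcp_rot=s['tcp_rot'])
q=plan([.4217,.3930,.14],2.387,s0,step=4.5)
E
```

```text
[0.50287833 0.05367628 0.08039948] [3.14144103e+00 5.70722517e-04 2.97885454e+00] 0.03413913929954438 [ 0.3728855  -0.10501128  0.07697579]
1.69,4.02,0.50,0.000,0.000,0.074
1.98,3.89,0.50,0.000,0.000,0.074
2.26,3.73,0.50,0.000,0.000,0.074
2.53,3.55,0.50,0.000,0.000,0.074
2.79,3.35,0.50,0.000,0.000,0.074
3.03,3.14,0.50,0.000,0.000,0.074
3.25,2.91,0.50,0.000,0.000,0.074
3.46,2.66,0.50,0.000,0.000,0.074
```

Call:
apply_moves(increments=[0,0,-3,0,0,0,150,0,0,-3.5,0,0,0,150,0,0,-3.5,0,0,0,150,1.69,4.02,0.5,0,0,0.074,146,1.98,3.89,0.5,0,0,0.074,146,2.26,3.73,0.5,0,0,0.074,146,2.53,3.55,0.5,0,0,0.074,146,2.79,3.35,0.5,0,0,0.074,146,3.03,3.14,0.5,0,0,0.074,146,3.25,2.91,0.5,0,0,0.074,146,3.46,2.66,0.5,0,0,0.074,146,0,0,0,0,0,0,146])

```text
time: 23.75
tcp_pos: [0.42, 0.3977, 0.1395]
tcp_rot: [3.14, -0.002, 2.391]
force: [-0.2, -0.7, 0.1]
width: 0.0403
finger_force: 0.0
```

Call:
apply_moves(increments=[0,0,2.7,0,0,0,146,0,0,2.7,0,0,0,146,0,0,2,0,0,0,146,0,0,0,0,0,0,146,0,0,0,0,0,0,146,0,0,0,0,0,0,146,0,0,0,0,0,0,146])

```text
time: 24.45
tcp_pos: [0.4225, 0.3935, 0.0676]
tcp_rot: [3.139, 0.001, 2.387]
force: [0.0, 0.6, -0.5]
width: 0.04
finger_force: 0.0
```

```bash
python3 - <<'E'
from h import *
s=readout.observe();print(s['tcp_pos'],s['tcp_rot'],s['width'],s['force'])
plan([.4217,.3930,.0655],2.387)
E
```

```text
[0.42252903 0.39346502 0.06763181] [3.13885689e+00 5.22408540e-04 2.38665120e+00] 0.04001512871357429 [ 0.03284392  0.59012695 -0.47859288]
0.03,-0.09,0.21,0.003,0.001,-0.000
```

Call:
apply_moves(increments=[0.03,-0.06,0.15,0,0,0,146,0,0,0,0,0,0,255,0,0,0,0,0,0,255,0,0,0,0,0,0,255,0,0,0,0,0,0,255,0,0,0,0,0,0,255])

```text
time: 25.05
tcp_pos: [0.421, 0.3929, 0.0647]
tcp_rot: [3.142, -0.0, 2.387]
force: [-0.1, 0.1, 1.7]
width: 0.0134
finger_force: 20.0
```

Call:
apply_moves(increments=[0,0,-1.5,0,0,0,255,0,0,-2,0,0,0,255,0,0,-3,0,0,0,255,0,0,-3,0,0,0,255,0,0,-3,0,0,0,255,0,0,-1,0,0,0,255,0,0,0,0,0,0,255,0,0,0,0,0,0,255,0,0,0,0,0,0,255])

```text
time: 25.95
tcp_pos: [0.42, 0.3921, 0.1977]
tcp_rot: [-3.138, -0.001, 2.387]
force: [0.1, 0.2, -1.4]
width: 0.0132
finger_force: 20.0
```

```bash
python3 - <<'E'
from h import *
s=readout.observe();c=capture('wrist');print(s['tcp_pos'],s['tcp_rot'],s['width'],s['force']);held(c,s)
print('E');plan([.5495,.0467,.20],2.982,step=4.3)
E
```

```text
[0.42002614 0.39211402 0.19770837] [-3.13801402e+00 -6.98590486e-04  2.38675682e+00] 0.013188438618707424 [ 0.1027874   0.22736879 -1.36138021]
held n 275 y [-0.006   0.0008  0.0073] xmax [0.006  0.0062] foot 0.0493
E
-3.68,-1.81,-0.02,-0.000,-0.000,-0.066
-3.55,-2.05,-0.02,-0.000,-0.000,-0.066
-3.41,-2.28,-0.02,-0.000,-0.000,-0.066
-3.25,-2.50,-0.02,-0.000,-0.000,-0.066
-3.08,-2.71,-0.02,-0.000,-0.000,-0.066
-2.89,-2.91,-0.02,-0.000,-0.000,-0.066
-2.69,-3.09,-0.02,-0.000,-0.000,-0.066
-2.48,-3.26,-0.02,-0.000,-0.000,-0.066
-2.26,-3.42,-0.02,-0.000,-0.000,-0.066
```

Call:
apply_moves(increments=[-3.68,-1.81,0,0,0,-0.066,255,-3.55,-2.05,0,0,0,-0.066,255,-3.41,-2.28,0,0,0,-0.066,255,-3.25,-2.5,0,0,0,-0.066,255,-3.08,-2.71,0,0,0,-0.066,255,-2.89,-2.91,0,0,0,-0.066,255,-2.69,-3.09,0,0,0,-0.066,255,-2.48,-3.26,0,0,0,-0.066,255,-2.26,-3.42,0,0,0,-0.066,255,0,0,0,0,0,0,255,0,0,0,0,0,0,255])

```text
time: 27.1
tcp_pos: [0.5498, 0.0467, 0.1984]
tcp_rot: [3.141, -0.003, 2.978]
force: [-0.5, 0.6, -1.0]
width: 0.0131
finger_force: 20.0
```

Call:
apply_moves(increments=[0,0,2.9,0,0,0,255,0,0,2.9,0,0,0,255,0,0,2.0,0,0,0,255,0,0,0,0,0,0,255,0,0,0,0,0,0,255,0,0,0,0,0,0,255,0,0,0,0,0,0,255,0,0,0,0,0,0,255])

```text
time: 27.9
tcp_pos: [0.5509, 0.0474, 0.1227]
tcp_rot: [3.141, 0.002, 2.981]
force: [-0.1, -0.4, -0.1]
width: 0.0133
finger_force: 20.0
```

```bash
python3 - <<'E'
from h import *
s=readout.observe();print(s['tcp_pos'],s['tcp_rot'],s['width'],s['force'])
plan([.5487,.0466,.115],2.982,step=3)
E
```

```text
[0.55085761 0.0473714  0.12270668] [3.14122132e+00 1.99619691e-03 2.98091669e+00] 0.013256833200345505 [-0.10237491 -0.41943161 -0.07733928]
0.20,-0.11,0.77,0.000,0.002,-0.001
```

Call:
apply_moves(increments=[0.18,-0.08,0.8,0,0,0,255,0,0,0.6,0,0,0,255,0,0,0.6,0,0,0,255,0,0,0.5,0,0,0,255,0,0,0,0,0,0,255,0,0,0,0,0,0,255,0,0,0,0,0,0,255])

```text
time: 28.6
tcp_pos: [0.5485, 0.0468, 0.0968]
tcp_rot: [3.141, 0.0, 2.981]
force: [0.2, -0.7, 0.5]
width: 0.0131
finger_force: 20.0
```

Call:
apply_moves(increments=[0,0,0.6,0,0,0,255,0,0,0.6,0,0,0,255,0,0,0.4,0,0,0,255,0,0,0,0,0,0,255,0,0,0,0,0,0,255,0,0,0,0,0,0,150,0,0,0,0,0,0,150,0,0,0,0,0,0,150,0,0,-3,0,0,0,150,0,0,-4,0,0,0,150,0,0,-5,0,0,0,100,0,0,0,0,0,0,100])

```text
time: 29.8
tcp_pos: [0.5527, 0.0466, 0.2078]
tcp_rot: [3.14, 0.014, 2.981]
force: [0.7, 0.7, -0.2]
width: 0.0512
finger_force: 0.0
```

```bash
python3 - <<'E'
from h import *
s=readout.observe();print(s['tcp_pos'],s['tcp_rot'],s['width'],s['force'])
c=capture('wrist');save(c,'w7')
for a,p,w in comps(c,.075,.1,(.48,.6,0,.1)): print(a,np.round(p,1),np.round(w,4),np.round(onz(c,*p,.089),4))
c=capture('top')
for a,p,w in comps(c,.08,.1,(.45,.65,.35,.55)): print('knob',a,np.round(p,1),np.round(w,4))
plan([.535,.40,.24],2.4,step=4.5)
E
```

```text
[0.5527302  0.0466143  0.20776035] [3.13982492 0.01409703 2.98086454] 0.05120421494298654 [ 0.72068789  0.70331725 -0.16674279]
203 [251.7 137.7] [0.5035 0.0543 0.0887] [0.5035 0.0544 0.089 ]
198 [228.  161.9] [0.5221 0.029  0.0884] [0.522  0.0291 0.089 ]
203 [277.7 162. ] [0.5296 0.0745 0.0881] [0.5295 0.0745 0.089 ]
198 [252.2 185. ] [0.5478 0.0476 0.0879] [0.5475 0.0476 0.089 ]
knob 45 [172.4 206. ] [0.5487 0.4506 0.088 ]
0.88,4.33,-0.47,0.000,0.000,0.073
1.19,4.26,-0.47,0.000,0.000,0.073
1.50,4.16,-0.47,0.000,0.000,0.073
1.79,4.04,-0.48,0.000,0.000,0.073
2.08,3.90,-0.48,0.000,0.000,0.073
2.36,3.74,-0.47,0.000,0.000,0.073
2.62,3.56,-0.47,0.000,0.000,0.073
2.88,3.36,-0.47,0.000,0.000,0.073
```

View pics/w7.png

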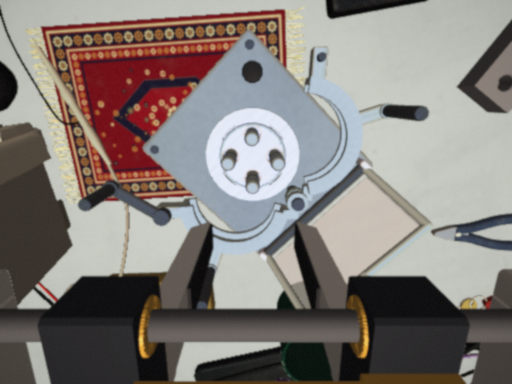

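Call:
apply_moves(increments=[0.88,4.3,-0.4,0,0,0.073,60,1.19,4.2,-0.4,0,0,0.073,60,1.5,4.1,-0.4,0,0,0.073,60,1.79,4.0,-0.4,0,0,0.073,60,2.08,3.9,-0.4,0,0,0.073,60,2.36,3.7,-0.4,0,0,0.073,60,2.62,3.5,-0.4,0,0,0.073,60,2.88,3.3,-0.4,0,0,0.073,60,0,0,0,0,0,0,60,0,0,0,0,0,0,60,0,0,0,0,0,0,60])

```text
time: 31.0
tcp_pos: [0.5331, 0.3956, 0.2312]
tcp_rot: [-3.138, -0.0, 2.397]
force: [0.1, -0.0, -0.4]
width: 0.072
finger_force: 0.0
```

```bash
python3 - <<'E'
from h import *
s=readout.observe();print(s['tcp_pos'],s['tcp_rot'],s['width'],s['force'])
c=capture('wrist')
for a,p,w in comps(c,.08,.1,(.45,.65,.35,.55)): print('knob',a,np.round(p,1),np.round(w,4),np.round(onz(c,*p,.09),4))
plan([.5465,.4530,.17],2.4,step=4.5)
E
```

```text
[0.53308252 0.39556857 0.23115206] [-3.13826875e+00 -1.79667300e-04  2.39660643e+00] 0.07204488889949714 [ 0.0781904  -0.02250332 -0.35299518]
knob 620 [306.3 158.4] [0.5474 0.454  0.0905] [0.5475 0.454  0.09  ]
1.47,2.57,3.08,-0.001,-0.000,-0.002
1.47,2.57,3.08,-0.001,-0.000,-0.002
```

Call:
apply_moves(increments=[1.47,2.6,2.8,0,0,0,60,1.47,2.65,2.8,0,0,0,60,0,0,0,0,0,0,90,0,0,0,0,0,0,90,0,0,0,0,0,0,90,0,0,0,0,0,0,90])

```text
time: 31.65
tcp_pos: [0.5482, 0.4546, 0.1786]
tcp_rot: [3.139, 0.001, 2.396]
force: [0.5, 0.3, 0.1]
width: 0.0604
finger_force: 0.0
```

```bash
python3 - <<'E'
from h import *
c=capture('wrist')
s=readout.observe();print(s['tcp_pos'],s['tcp_rot'],s['width'],s['force'])
for a,p,w in comps(c,.08,.1,(.45,.65,.35,.55)): print('knob',a,np.round(p,1),np.round(w,4),np.round(onz(c,*p,.09),4))
plan([.5472,.4537,.081],2.4,step=3)
E
```

```text
[0.54815702 0.45476375 0.17849391] [3.13926824e+00 7.23735022e-04 2.39572042e+00] 0.06092193247972323 [0.11017268 0.45919509 0.0876955 ]
knob 825 [252.6 201. ] [0.5474 0.4552 0.0904] [0.5475 0.4551 0.09  ]
0.00,-0.04,2.44,0.001,0.000,-0.001
0.00,-0.04,2.44,0.001,0.000,-0.001
0.00,-0.04,2.44,0.001,0.000,-0.001
0.00,-0.04,2.44,0.001,0.000,-0.001
```

Call:
apply_moves(increments=[0,-0.05,2.5,0,0,0,90,0,0,2.5,0,0,0,90,0,0,2.5,0,0,0,90,0,0,1.2,0,0,0,90,0,0,0.6,0,0,0,90,0,0,0,0,0,0,90,0,0,0,0,0,0,90,0,0,0,0,0,0,90])

```text
time: 32.5
tcp_pos: [0.548, 0.4558, 0.0852]
tcp_rot: [3.139, 0.001, 2.397]
force: [-0.8, 0.5, 0.5]
width: 0.0608
finger_force: 0.0
```

Call:
apply_moves(increments=[0,-0.05,0.25,0,0,0,90,0,0,0,0,0,0,255,0,0,0,0,0,0,255,0,0,0,0,0,0,255,0,0,0,0,0,0,255,0,0,0,0,0,0,255,0,0,0,0,0,0,255], grip_force=35)

```text
time: 33.2
tcp_pos: [0.547, 0.4549, 0.0812]
tcp_rot: [3.141, 0.0, 2.397]
force: [0.1, 0.7, 0.8]
width: 0.0271
finger_force: 35.0
```

Call:
apply_moves(increments=[0,0,-1,0,0,0,255,0,0,-3,0,0,0,255,0,0,-3,0,0,0,255,0,0,-3,0,0,0,255,0,0,-3,0,0,0,255,0,0,0,0,0,0,255,0,0,0,0,0,0,255,0,0,0,0,0,0,255])

```text
time: 34.0
tcp_pos: [0.5457, 0.454, 0.2087]
tcp_rot: [-3.137, -0.001, 2.397]
force: [-0.6, 0.6, -4.0]
width: 0.0274
finger_force: 35.0
```

```bash
python3 - <<'E'
from h import *
s=readout.observe();c=capture('wrist');print(s['tcp_pos'],s['tcp_rot'],s['width'],s['force'])
save(c,'w8');pickle.dump((c,s),open('w8.pkl','wb'))
plan([.5271,.0505,.215],2.982,step=4.3)
E
```

```text
[0.54569685 0.45404555 0.20867659] [-3.13724933e+00 -1.05301571e-03  2.39675799e+00] 0.02744814794252753 [-0.58641158  0.59359975 -3.98539265]
-2.60,-3.09,-0.05,-0.000,-0.000,-0.059
-2.41,-3.24,-0.05,-0.000,-0.000,-0.059
-2.22,-3.38,-0.06,-0.000,-0.000,-0.059
-2.02,-3.50,-0.06,-0.000,-0.000,-0.059
-1.81,-3.61,-0.06,-0.000,-0.000,-0.059
-1.60,-3.71,-0.06,-0.000,-0.000,-0.059
-1.38,-3.80,-0.06,-0.000,-0.000,-0.059
-1.15,-3.87,-0.06,-0.000,-0.000,-0.059
-0.92,-3.93,-0.06,-0.000,-0.000,-0.059
-0.69,-3.98,-0.06,-0.000,-0.000,-0.059
```

View pics/w8.png

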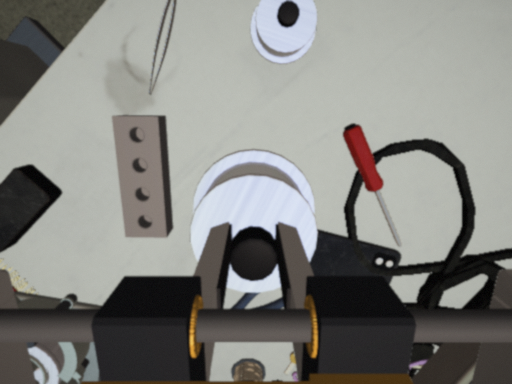

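```bash
python3 - <<'E'
from h import *
c,s=pickle.load(open('w8.pkl','rb'))
R=Ro.from_euler('xyz',s['tcp_rot']); tz=s['tcp_pos'][2]
W=cloud(c); T=R.inv().apply((W-s['tcp_pos']).reshape(-1,3)).reshape(W.shape)
# flange: points with tool z in .064...082 ; top: .015...028
for nm,a,b in [('flange',.06,.085),('top',.012,.032)]:
    m=(T[...,2]>a)&(T[...,2]<b)&(np.hypot(T[...,0],T[...,1])<.07)
    P=T[m]; print(nm,m.sum(),P.mean(0).round(4),np.median(P[:,2]),P.min(0).round(4),P.max(0).round(4))
    ang=np.arctan2(P[:,1],P[:,0]); rim=[]
    for k in np.arange(-1.4,1.41,.1):
        q=P[abs(ang-k)<.05]
        if len(q): rim.append(q[np.argmax(np.hypot(q[:,0],q[:,1]))][:2])
    rim=np.array(rim)
    from scipy.optimize import least_squares
    r0=.05 if nm=='flange' else .041
    f=least_squares(lambda q:np.hypot(*(rim-q[:2]).T)-r0,[0,0],loss='soft_l1',f_scale=.001);print(f.x,np.std(f.fun),len(rim))
    f=least_squares(lambda q:np.hypot(*(rim-q[:2]).T)-q[2],[0,0,r0],loss='soft_l1',f_scale=.001);print(f.x)
E
```

```text
flange 2133 [0.0307 0.0005 0.0715] 0.07198606035099063 [-0.0054 -0.049   0.06  ] [0.0478 0.0498 0.0785]
[-0.00238746  0.00049044] 0.0002038131521140494 29
[-0.00185099  0.00049018  0.04957433]
top 6921 [0.0109 0.0004 0.021 ] 0.020993891024564552 [-0.0433 -0.0415  0.012 ] [0.0399 0.0421 0.0319]
[-0.001083    0.00042141] 0.00025830088748221797 29
[-0.001831    0.00041842  0.0415939 ]
```

Call:
apply_moves(increments=[0,0,-3,0,0,0,255,-2.6,-3.09,-0.05,0,0,-0.059,255,-2.41,-3.24,-0.05,0,0,-0.059,255,-2.22,-3.38,-0.05,0,0,-0.059,255,-2.02,-3.5,-0.05,0,0,-0.059,255,-1.81,-3.61,-0.05,0,0,-0.059,255,-1.6,-3.71,-0.05,0,0,-0.059,255,-1.38,-3.8,-0.05,0,0,-0.059,255,-1.15,-3.87,-0.05,0,0,-0.059,255,-0.92,-3.93,-0.05,0,0,-0.059,255,-0.5,-3.98,-0.05,0,0,-0.059,255,0,0,0,0,0,0,255])

```text
time: 35.25
tcp_pos: [0.526, 0.0469, 0.2447]
tcp_rot: [-3.138, -0.003, 2.982]
force: [0.3, 0.7, -3.9]
width: 0.0277
finger_force: 35.0
```

Call:
apply_moves(increments=[0,0,0,0,0,0,255,0,0,0,0,0,0,255,0,0,0,0,0,0,255,0,0,0,0,0,0,255])

```text
time: 35.65
tcp_pos: [0.5272, 0.0528, 0.2459]
tcp_rot: [3.141, -0.0, 2.988]
force: [-0.3, -0.4, -3.4]
width: 0.0275
finger_force: 35.0
```

```bash
python3 - <<'E'
from h import *
s=readout.observe();print(s['tcp_pos'],s['tcp_rot'],s['width'],s['force'])
plan([.5252,.0508,.180],2.982,step=3)
E
```

```text
[0.52724651 0.05279507 0.24589764] [ 3.14131819e+00 -4.79871925e-04  2.98846694e+00] 0.027540365757092913 [-0.27112093 -0.37054148 -3.35286833]
0.06,-0.08,2.20,0.000,-0.000,0.002
0.06,-0.08,2.20,0.000,-0.000,0.002
0.06,-0.08,2.20,0.000,-0.000,0.002
```

Call:
apply_moves(increments=[0.06,-0.08,2.5,0,0,0,255,0.06,-0.08,2.5,0,0,0,255,0.06,-0.04,2.5,0,0,0,255,0,0,1.5,0,0,0,255,0,0,0.8,0,0,0,255,0,0,0,0,0,0,255,0,0,0,0,0,0,255,0,0,0,0,0,0,255,0,0,0,0,0,0,255,0,0,0,0,0,0,255])

```text
time: 36.65
tcp_pos: [0.5256, 0.0499, 0.1488]
tcp_rot: [3.141, 0.001, 2.987]
force: [0.6, -0.4, -4.0]
width: 0.0275
finger_force: 35.0
```

```bash
python3 - <<'E'
from h import *
s=readout.observe();print(s['tcp_pos'],s['tcp_rot'],s['width'],s['force'])
plan([.5252,.0508,.127],2.982,step=3)
E
```

```text
[0.52558859 0.0499436  0.14882072] [3.14137788e+00 1.33943035e-03 2.98675360e+00] 0.027479031413664715 [ 0.55305723 -0.38060833 -3.95490458]
0.05,0.08,2.18,0.000,0.001,0.005
```

Call:
apply_moves(increments=[0.02,0.07,0.6,0,0,0,255,0,0,0.5,0,0,0,255,0,0,0.4,0,0,0,255,0,0,0.3,0,0,0,255,0,0,0.3,0,0,0,255,0,0,0,0,0,0,255,0,0,0,0,0,0,255,0,0,0,0,0,0,255])

```text
time: 37.45
tcp_pos: [0.5252, 0.0507, 0.1272]
tcp_rot: [3.142, 0.0, 2.987]
force: [0.5, -0.0, -2.9]
width: 0.0272
finger_force: 35.0
```

Call:
apply_moves(increments=[0,0,0.12,0,0,0,255,0,0,0,0,0,0,255,0,0,0,0,0,0,255,0,0,0,0,0,0,255])

```text
time: 37.85
tcp_pos: [0.5252, 0.0507, 0.1271]
tcp_rot: [3.141, 0.001, 2.987]
force: [-1.8, -0.1, 5.6]
width: 0.0269
finger_force: 35.0
```

Call:
apply_moves(increments=[0,0,0,0,0,0,90,0,0,0,0,0,0,90,0,0,0,0,0,0,90,0,0,0,0,0,0,90,0,0,-3,0,0,0,90,0,0,-4,0,0,0,90,0,0,-4,0,0,0,90,0,0,-2,0,0,0,90,0,0,0,0,0,0,90,0,0,0,0,0,0,90,0,0,0,0,0,0,90,0,0,0,0,0,0,90])

```text
time: 39.05
tcp_pos: [0.5242, 0.0507, 0.2541]
tcp_rot: [-3.141, -0.003, 2.987]
force: [0.2, -0.2, 0.8]
width: 0.061
finger_force: 0.0
```

```bash
python3 - <<'E'
from h import *
s=readout.observe();print(s['tcp_pos'],s['tcp_rot'],s['width'],s['force'])
c=capture('wrist');pickle.dump((c,s),open('w9.pkl','wb'))
cv2.imwrite('pics/w9.png',cv2.resize(c['pixels'][:,:,::-1],(800,600),interpolation=cv2.INTER_CUBIC))
for a,p,w in comps(c,.127,.15,(.48,.6,0,.1)): print('knob',a,np.round(p,1),np.round(w,4),np.round(onz(c,*p,.136),4))
W=cloud(c); d=np.hypot(W[...,0]-.527,W[...,1]-.051)
m=(d<.04)&(d>.02)&(W[...,2]>.09)&(W[...,2]<.12); A=W[m]; k=np.linalg.lstsq(np.c_[A[:,:2]-[.527,.051],np.ones(len(A))],A[:,2],rcond=None)[0]; print('top plane',k)
for a,p,w in comps(c,.108,.135,(.4,.75,-.15,.25),5): print(a,np.round(p,1),np.round(w,4),np.round(onz(c,*p,.12),4))
E
```

```text
[0.52418502 0.05071787 0.25412617] [-3.14128919 -0.00349632  2.98671059] 0.06099646160643462 [ 0.17607569 -0.2235263   0.77125621]
knob 656 [253.6 194.6] [0.526  0.0517 0.1366] [0.5262 0.0517 0.136 ]
top plane [-0.00120577 -0.00016518  0.10621114]
173 [389.3 144.3] [0.5013 0.1885 0.1185] [0.501 0.188 0.12 ]
101 [253.8 182.8] [0.5167 0.0533 0.1283] [0.5187 0.053  0.12  ]
164 [115.6 215.6] [ 0.5316 -0.0938  0.1181] [ 0.5311 -0.0928  0.12  ]
140 [210.  300.4] [ 0.6463 -0.0167  0.1177] [ 0.6447 -0.0161  0.12  ]
```

View pics/w9.png

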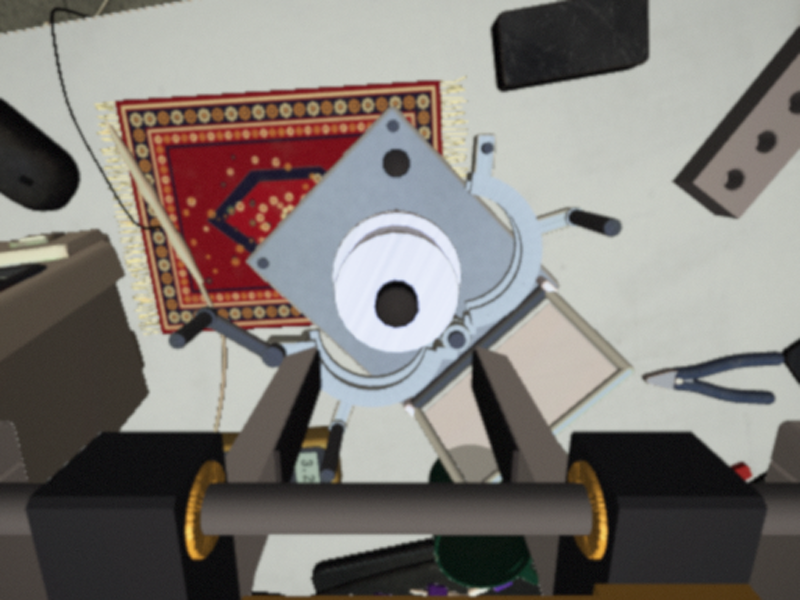

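```bash
python3 - <<'E'
from h import *
H=np.array([.5813,.0903])
s=plan([.501,.1875,.25],2.256,step=4.3); print(); s=plan([.501,.1875,.165],2.256,s,step=4.5)
print('arc left'); 
P=np.array([.501,.1875,.104])
def arc(P,dth,n,yaw,H=H):
    st=dict(tcp_pos=P,tcp_rot=np.array([np.pi,0,yaw]))
    for i in range(n):
        R=Ro.from_rotvec([0,0,dth/n]); d=P-np.r_[H,P[2]]; P=np.r_[H,P[2]]+R.apply(d); yaw+=dth/n
        st=plan(P,yaw,st,step=5)
    print(P)
arc(P,.75,8,2.256)
E
```

```text
0.63,1.88,0.06,-0.000,-0.000,0.104
0.82,1.80,0.06,-0.000,-0.000,0.104
1.01,1.71,0.06,-0.000,-0.000,0.104
1.18,1.59,0.06,-0.000,-0.000,0.104
1.34,1.46,0.06,-0.000,-0.000,0.104
1.48,1.31,0.06,-0.000,-0.000,0.104
1.61,1.15,0.06,-0.000,-0.000,0.104

-0.00,-0.00,4.25,-0.000,0.000,-0.000
-0.00,-0.00,4.25,-0.000,0.000,-0.000
arc left
-0.06,-1.18,-0.00,0.000,0.000,-0.094
-0.06,-1.18,-0.00,-0.000,0.000,-0.094
-0.06,-1.18,-0.00,0.000,0.000,-0.094
-0.06,-1.18,-0.00,-0.000,0.000,-0.094
-0.06,-1.18,-0.00,0.000,0.000,-0.094
-0.06,-1.18,-0.00,0.000,0.000,-0.094
-0.06,-1.18,-0.00,0.000,0.000,-0.094
-0.06,-1.18,-0.00,-0.000,0.000,-0.094
[0.4562901  0.10668457 0.104     ]
```

Call:
apply_moves(increments=[0.63,1.88,0,0,0,0.104,174,0.82,1.8,0,0,0,0.104,174,1.01,1.71,0,0,0,0.104,174,1.18,1.59,0,0,0,0.104,174,1.34,1.46,0,0,0,0.104,174,1.48,1.31,0,0,0,0.104,174,1.61,1.15,0,0,0,0.104,174,0,0,4,0,0,0,174,0,0,4,0,0,0,174,0,0,0,0,0,0,174,0,0,0,0,0,0,174,0,0,0,0,0,0,174])

```text
time: 40.3
tcp_pos: [0.5031, 0.1875, 0.1777]
tcp_rot: [3.139, 0.001, 2.259]
force: [0.9, -0.1, 0.4]
width: 0.0296
finger_force: 0.0
```

```bash
python3 - <<'E'
from h import *
c=capture('wrist')
s=readout.observe();print(s['tcp_pos'],s['tcp_rot'],s['width'],s['force'])
save(c,'w10')
for a,p,w in comps(c,.1,.135,(.45,.55,.13,.25),5): print(a,np.round(p,1),np.round(w,4),np.round(onz(c,*p,.12),4))
plan([.501,.1875,.104],2.256)
E
```

```text
[0.50322904 0.18757327 0.17803053] [3.13795429e+00 1.70617823e-03 2.25850843e+00] 0.029582871889254313 [ 0.77844149  0.03688748 -0.43334359]
280 [254.6 207.3] [0.5011 0.192  0.1169] [0.5005 0.1928 0.12  ]
0.07,-0.10,3.70,0.002,0.001,0.001
0.07,-0.10,3.70,0.002,0.001,0.001
```

Call:
apply_moves(increments=[0.2,-0.03,2.5,0,0,0,174,0,0,2.5,0,0,0,174,0,0,1.7,0,0,0,174,0,0,0.5,0,0,0,190,0,0,0,0,0,0,200,0,0,0,0,0,0,200,0,0,0,0,0,0,200])

```text
time: 41.05
tcp_pos: [0.5012, 0.1889, 0.1054]
tcp_rot: [3.139, 0.001, 2.259]
force: [-0.7, -0.5, -0.9]
width: 0.0204
finger_force: 0.0
```

Call:
apply_moves(increments=[-0.03,-0.6,0,0,0,-0.047,200,-0.03,-0.6,0,0,0,-0.047,200,-0.03,-0.6,0,0,0,-0.047,200,-0.03,-0.6,0,0,0,-0.047,200,-0.03,-0.6,0,0,0,-0.047,200,-0.03,-0.6,0,0,0,-0.047,200])

```text
time: 41.65
tcp_pos: [0.4771, 0.1619, 0.1051]
tcp_rot: [3.139, 0.001, 2.543]
force: [-0.1, 0.9, 0.4]
width: 0.0203
finger_force: 0.4
```

Call:
apply_moves(increments=[-0.03,-0.6,0,0,0,-0.047,200,-0.03,-0.6,0,0,0,-0.047,200,-0.03,-0.6,0,0,0,-0.047,200,-0.03,-0.6,0,0,0,-0.047,200,-0.03,-0.6,0,0,0,-0.047,200,-0.03,-0.6,0,0,0,-0.047,200])

```text
time: 42.25
tcp_pos: [0.4619, 0.1292, 0.105]
tcp_rot: [3.14, 0.001, 2.825]
force: [0.9, -0.0, -0.3]
width: 0.0205
finger_force: 0.4
```

Call:
apply_moves(increments=[-0.03,-0.6,0,0,0,-0.047,200,-0.03,-0.6,0,0,0,-0.047,200,0,0,0,0,0,0,200])

```text
time: 42.55
tcp_pos: [0.4589, 0.117, 0.1048]
tcp_rot: [3.141, 0.001, 2.916]
force: [0.1, 0.1, -1.1]
width: 0.0206
finger_force: 0.0
```

Call:
apply_moves(increments=[-0.02,-0.4,0,0,0,-0.03,200,-0.02,-0.4,0,0,0,-0.03,200,0,0,0,0,0,0,200])

```text
time: 42.85
tcp_pos: [0.4577, 0.1094, 0.1046]
tcp_rot: [3.141, 0.001, 2.976]
force: [-0.7, -0.1, -0.6]
width: 0.0203
finger_force: 0.0
```

Call:
apply_moves(increments=[-0.02,-0.3,0,0,0,-0.02,200,0,-0.3,0,0,0,-0.02,200,0,0,0,0,0,0,200])

```text
time: 43.15
tcp_pos: [0.4566, 0.1032, 0.1041]
tcp_rot: [-3.141, 0.0, 3.017]
force: [0.3, -0.5, 0.7]
width: 0.0204
finger_force: 0.0
```

```bash
python3 - <<'E'
from h import *
c=capture('top'); W=cloud(c); s=readout.observe();print(s['force'],s['tcp_pos'],s['finger_force'])
c2=capture('scene')
for n,c in [('top',c),('scene',c2)]:
    cv2.imwrite(f'pics/{n}_j.png',c['pixels'][:,:,::-1])
E
```

```text
[-0.02820597 -0.99274022 -0.4058321 ] [0.45653522 0.103239   0.10401357] 0.0
```

Call:
apply_moves(increments=[-0.02,-0.4,0,0,0,-0.03,200,-0.02,-0.4,0,0,0,-0.03,200,0,0,0,0,0,0,200,0,0,0,0,0,0,200])

```text
time: 43.65
tcp_pos: [0.456, 0.0954, 0.1039]
tcp_rot: [3.142, -0.0, 3.076]
force: [0.4, -0.7, 0.0]
width: 0.0203
finger_force: 0.0
```

```bash
python3 - <<'E'
from h import *
c=capture('wrist');s=readout.observe();print(s['force'],s['tcp_pos'],s['finger_force'])
save(c,'w11')
R=Ro.from_euler('xyz',s['tcp_rot']); W=cloud(c); T=R.inv().apply((W-s['tcp_pos']).reshape(-1,3)).reshape(W.shape)
m=(abs(T[...,1])<.012)&(abs(T[...,0])<.03)&(T[...,2]>-.03)&(T[...,2]<.03);print(m.sum())
for a in np.arange(-.012,.012,.002):
    k=m&(T[...,1]>a)&(T[...,1]<a+.002)
    if k.sum(): print(round(a,3),k.sum(),T[k].min(0).round(3),T[k].max(0).round(3))
E
```

```text
[ 0.01274433  0.05714666 -0.30543212] [0.4560591  0.09549743 0.10393329] 0.0
1460
-0.012 143 [ 0.008 -0.012 -0.03 ] [ 0.011 -0.01   0.015]
-0.01 209 [-0.007 -0.01  -0.03 ] [ 0.009 -0.009  0.015]
-0.002 67 [-0.    -0.001 -0.017] [ 0.005 -0.     0.03 ]
0.0 177 [-0.002  0.    -0.019] [0.008 0.002 0.03 ]
0.002 180 [-0.003  0.002 -0.019] [0.008 0.004 0.03 ]
0.004 164 [-0.003  0.004 -0.019] [0.008 0.006 0.03 ]
0.006 165 [-0.004  0.006 -0.019] [0.008 0.008 0.029]
0.008 142 [-0.002  0.008 -0.018] [0.007 0.01  0.028]
0.01 213 [-0.007  0.01  -0.03 ] [0.01  0.012 0.028]
```

View pics/w11.png

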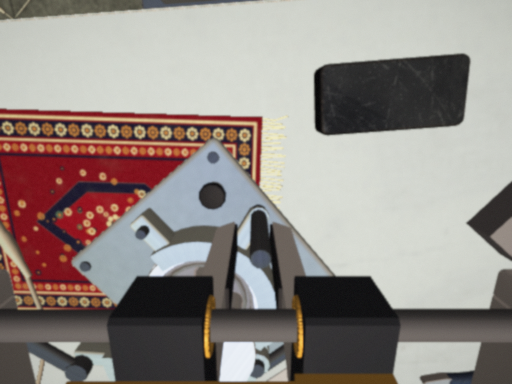

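Call:
apply_moves(increments=[-0.02,-0.4,0,0,0,-0.03,200,0,0,0,0,0,0,200])

```text
time: 43.9
tcp_pos: [0.4562, 0.0946, 0.1039]
tcp_rot: [3.135, 0.0, 3.104]
force: [2.2, 9.0, -0.9]
width: 0.0205
finger_force: 4.6
```

Call:
apply_moves(increments=[-0.02,-0.4,0,0,0,-0.03,200,0,0,0,0,0,0,200])

```text
time: 44.1
tcp_pos: [0.4565, 0.0943, 0.1038]
tcp_rot: [3.127, 0.001, 3.131]
force: [2.1, 19.8, -2.7]
width: 0.0203
finger_force: 10.1
```

Call:
apply_moves(increments=[-0.02,-0.4,0,0,0,-0.03,200,0,0,0,0,0,0,200])

```text
time: 44.3
tcp_pos: [0.4567, 0.0941, 0.1038]
tcp_rot: [3.119, 0.002, -3.125]
force: [2.0, 32.4, -3.7]
width: 0.0208
finger_force: 15.6
```

Call:
apply_moves(increments=[0.04,0.7,0,0,0,0.03,200,0.02,0.6,0,0,0,0.03,200,0,0,0,0,0,0,190,0,0,0,0,0,0,190])

```text
time: 44.7
tcp_pos: [0.4554, 0.0964, 0.1039]
tcp_rot: [-3.141, -0.0, 3.108]
force: [0.2, 0.2, 0.8]
width: 0.0242
finger_force: 0.0
```

```bash
python3 - <<'E'
from h import *
s=readout.observe()
s0=dict(tcp_pos=s['tcp_pos']+[0,0,.095],tcp_rot=s['tcp_rot'])
plan([.6455,-.0163,.19],2.112,s0)
E
```

```text
-2.15,-1.18,0.10,-0.000,0.000,0.111
-2.27,-0.94,0.10,-0.000,0.000,0.111
-2.36,-0.68,0.10,-0.000,0.000,0.111
-2.42,-0.41,0.10,-0.000,0.000,0.111
-2.45,-0.14,0.10,-0.000,0.000,0.111
-2.45,0.13,0.10,-0.000,0.000,0.111
-2.42,0.40,0.10,-0.000,0.000,0.111
-2.36,0.66,0.10,-0.000,0.000,0.111
-2.28,0.92,0.10,-0.000,0.000,0.111
```

Call:
apply_moves(increments=[0,0,-3,0,0,0,174,0,0,-3.5,0,0,0,174,0,0,-3,0,0,0,174,-2.15,-1.18,0,0,0,0.111,174,-2.27,-0.94,0,0,0,0.111,174,-2.36,-0.68,0,0,0,0.111,174,-2.42,-0.41,0,0,0,0.111,174,-2.45,-0.14,0,0,0,0.111,174,-2.45,0.13,0,0,0,0.111,174,-2.42,0.4,0,0,0,0.111,174,-2.36,0.66,0,0,0,0.111,174,-2.28,0.92,0,0,0,0.111,174])

```text
time: 45.9
tcp_pos: [0.6459, -0.0179, 0.1987]
tcp_rot: [-3.141, -0.0, 2.103]
force: [-0.1, -0.1, -0.8]
width: 0.0302
finger_force: 0.0
```

Call:
apply_moves(increments=[0,0,0,0,0,0,174,0,0,0,0,0,0,174,0,0,0,0,0,0,174])

```text
time: 46.2
tcp_pos: [0.644, -0.0163, 0.1988]
tcp_rot: [-3.141, -0.001, 2.109]
force: [0.1, 0.0, 0.1]
width: 0.0298
finger_force: 0.0
```

```bash
python3 - <<'E'
from h import *
c=capture('wrist')
s=readout.observe();print(s['tcp_pos'],s['tcp_rot'],s['width'],s['force'])
save(c,'w12')
for a,p,w in comps(c,.1,.135,(.58,.7,-.07,.05),5): print(a,np.round(p,1),np.round(w,4),np.round(onz(c,*p,.12),4))
plan([.6455,-.0163,.104],2.112,step=3)
for n in ['left_jaw_grip']: pass
c=capture('top')
for a,p,w in comps(c,.1,.15,(.4,.7,-.15,.25),4): print('top',a,np.round(p,1),np.round(w,4))
E
```

```text
[ 0.64410004 -0.01617191  0.19905286] [-3.14104202e+00 -7.65741945e-04  2.10910216e+00] 0.03013331060393811 [ 0.71151802 -1.12510446  0.64616417]
236 [257.5 206.7] [ 0.6479 -0.0161  0.1168] [ 0.6474 -0.0152  0.12  ]
-0.02,0.03,2.38,-0.000,-0.000,-0.001
-0.02,0.03,2.38,-0.000,-0.000,-0.001
-0.02,0.03,2.38,-0.000,-0.000,-0.001
-0.02,0.03,2.38,-0.000,-0.000,-0.001
top 59 [250.3 162.8] [0.6667 0.1501 0.1173]
top 8 [244.  174.6] [0.6293 0.1781 0.1029]
top 374 [282.7 196.8] [0.5277 0.0494 0.109 ]
top 11 [272. 218.] [0.4543 0.0984 0.1174]
```

View pics/w12.png

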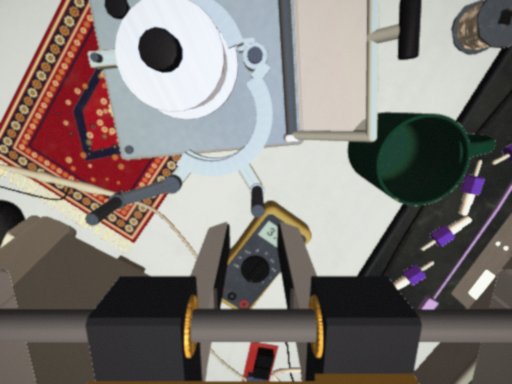

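Call:
apply_moves(increments=[0,0.2,2.5,0,0,0,174,0,0,2.5,0,0,0,174,0,0,2.5,0,0,0,174,0,0,1.4,0,0,0,190,0,0,0.4,0,0,0,200,0,0,0,0,0,0,200,0,0,0,0,0,0,200,0,0,0,0,0,0,200])

```text
time: 47.1
tcp_pos: [0.6479, -0.0157, 0.1074]
tcp_rot: [3.139, 0.002, 2.108]
force: [-0.5, -0.2, 1.2]
width: 0.0207
finger_force: 0.0
```

Call:
apply_moves(increments=[0.03,-0.6,0,0,0,0.047,200,0.03,-0.6,0,0,0,0.047,200,0.03,-0.6,0,0,0,0.047,200,0.03,-0.6,0,0,0,0.047,200,0.03,-0.6,0,0,0,0.047,200,0.03,-0.6,0,0,0,0.047,200])

```text
time: 47.7
tcp_pos: [0.6145, -0.029, 0.1072]
tcp_rot: [3.138, 0.001, 1.824]
force: [1.0, 0.3, 0.5]
width: 0.0197
finger_force: 0.4
```

```bash
cat >> h.py <<'E'
def inhand(zlo=-.03,zhi=.03):
    """y range of what stands between the open fingers, tool frame"""
    c=capture('wrist');s=readout.observe();print('F',s['force'].round(1),'tcp',s['tcp_pos'].round(4),s['tcp_rot'].round(3),'ff',round(s['finger_force'],1))
    R=Ro.from_euler('xyz',s['tcp_rot']); W=cloud(c); T=R.inv().apply((W-s['tcp_pos']).reshape(-1,3)).reshape(W.shape)
    m=(abs(T[...,1])<.012)&(abs(T[...,0])<.03)&(T[...,2]>zlo)&(T[...,2]<zhi)
    for a in np.arange(-.012,.012,.002):
        k=m&(T[...,1]>a)&(T[...,1]<a+.002)
        if k.sum(): print(round(a,3),k.sum(),T[k].min(0).round(3),T[k].max(0).round(3))
    return c,s
E
python3 -c "
from h import *
inhand()"
```

```text
F [ 0.3 -0.8 -0.7] tcp [ 0.6132 -0.0291  0.1072] [3.140e+00 1.000e-03 1.822e+00] ff 0.0
-0.012 138 [ 0.008 -0.012 -0.03 ] [ 0.011 -0.01   0.014]
-0.01 208 [-0.007 -0.01  -0.03 ] [ 0.01  -0.009  0.015]
-0.002 36 [-0.005 -0.001 -0.014] [-0.002 -0.     0.03 ]
0.0 152 [-0.007  0.    -0.015] [0.001 0.002 0.03 ]
0.002 156 [-0.009  0.002 -0.015] [0.002 0.004 0.03 ]
0.004 179 [-0.009  0.004 -0.015] [0.003 0.006 0.03 ]
0.006 167 [-0.009  0.006 -0.015] [0.002 0.008 0.029]
0.008 136 [-0.009  0.008 -0.015] [0.001 0.01  0.03 ]
0.01 242 [-0.007  0.01  -0.03 ] [0.01  0.012 0.029]
```

Call:
apply_moves(increments=[-0.03,-0.6,0,0,0,0.047,200,-0.03,-0.6,0,0,0,0.047,200,-0.03,-0.6,0,0,0,0.047,200,0,-0.6,0,0,0,0.047,200,0.03,-0.6,0,0,0,0.047,200,0.03,-0.6,0,0,0,0.047,200,0,0,0,0,0,0,200])

```text
time: 48.45
tcp_pos: [0.5779, -0.0338, 0.1067]
tcp_rot: [3.141, 0.0, 1.544]
force: [0.4, -0.7, 0.7]
width: 0.0205
finger_force: 0.0
```

Call:
apply_moves(increments=[0.03,-0.6,0,0,0,0.047,200,0.03,-0.6,0,0,0,0.047,200,0,0,0,0,0,0,200])

```text
time: 48.75
tcp_pos: [0.5661, -0.0325, 0.1065]
tcp_rot: [3.141, -0.0, 1.451]
force: [0.1, -1.1, 0.3]
width: 0.0202
finger_force: 0.0
```

```bash
python3 -c "
from h import *
inhand()"
```

```text
F [ 0.8 -0.2  0.9] tcp [ 0.5664 -0.0325  0.1064] [ 3.141 -0.     1.452] ff 0.0
-0.012 207 [-0.007 -0.012 -0.03 ] [ 0.01  -0.011  0.015]
-0.004 74 [-0.006 -0.003 -0.015] [-0.    -0.002  0.029]
-0.002 170 [-0.008 -0.002 -0.017] [ 0.002 -0.     0.03 ]
0.0 156 [-0.009  0.    -0.016] [0.003 0.002 0.03 ]
0.002 179 [-0.009  0.002 -0.017] [0.003 0.004 0.03 ]
0.004 167 [-0.009  0.004 -0.016] [0.002 0.006 0.03 ]
0.006 130 [-0.007  0.006 -0.016] [0.002 0.008 0.03 ]
0.008 216 [-0.007  0.008 -0.03 ] [0.01  0.01  0.027]
0.01 146 [ 0.008  0.01  -0.03 ] [0.011 0.012 0.015]
```

Call:
apply_moves(increments=[0.02,-0.6,0,0,0,0.047,200,0.02,-0.5,0,0,0,0.04,200,0,0,0,0,0,0,200])

```text
time: 49.1
tcp_pos: [0.5554, -0.0305, 0.1062]
tcp_rot: [3.141, -0.0, 1.364]
force: [-0.2, 0.2, 0.2]
width: 0.0201
finger_force: 0.0
```

Call:
apply_moves(increments=[0.02,-0.4,0,0,0,0.03,200,0,0,0,0,0,0,200])

```text
time: 49.3
tcp_pos: [0.5517, -0.0296, 0.1061]
tcp_rot: [3.141, -0.0, 1.335]
force: [-0.2, 0.2, -0.3]
width: 0.0202
finger_force: 0.0
```

Call:
apply_moves(increments=[0.02,-0.4,0,0,0,0.03,200,0,0,0,0,0,0,200])

```text
time: 49.5
tcp_pos: [0.5495, -0.0289, 0.1062]
tcp_rot: [3.138, -0.0, 1.305]
force: [3.3, -1.1, -1.6]
width: 0.0202
finger_force: 1.9
```

Call:
apply_moves(increments=[0,-0.4,0,0,0,0,200,0,0,0,0,0,0,200])

```text
time: 49.7
tcp_pos: [0.5493, -0.0288, 0.1064]
tcp_rot: [3.13, -0.001, 1.305]
force: [10.5, -3.6, -7.6]
width: 0.0205
finger_force: 5.6
```

Call:
apply_moves(increments=[0,-0.4,0,0,0,0,200,0,0,0,0,0,0,200])

```text
time: 49.9
tcp_pos: [0.5492, -0.0288, 0.1066]
tcp_rot: [3.122, -0.001, 1.305]
force: [17.2, -4.1, -13.7]
width: 0.0203
finger_force: 8.9
```

```bash
python3 -c "
from h import *
c,s=inhand()
for a,p,w in comps(c,.1,.135,(.4,.7,-.15,.25),4): print('w',a,np.round(p,1),np.round(w,4))
c=capture('top')
for a,p,w in comps(c,.1,.15,(.4,.7,-.15,.25),4): print('top',a,np.round(p,1),np.round(w,4))
c=capture('scene')
for a,p,w in comps(c,.1,.15,(.4,.7,-.15,.25),4): print('sc',a,np.round(p,1),np.round(w,4))
"
```

```text
F [ 17.6  -4.6 -14.2] tcp [ 0.5492 -0.0288  0.1066] [ 3.123e+00 -1.000e-03  1.305e+00] ff 8.8
-0.012 219 [-0.007 -0.012 -0.03 ] [ 0.01  -0.011  0.015]
-0.004 18 [-0.004 -0.002  0.005] [-0.002 -0.002  0.029]
-0.002 128 [-0.007 -0.002 -0.015] [ 0.001 -0.     0.03 ]
0.0 173 [-0.008  0.    -0.016] [0.002 0.002 0.03 ]
0.002 175 [-0.01   0.002 -0.016] [0.002 0.004 0.03 ]
0.004 156 [-0.009  0.004 -0.016] [0.002 0.006 0.03 ]
0.006 157 [-0.009  0.006 -0.016] [0.002 0.008 0.028]
0.008 242 [-0.007  0.008 -0.03 ] [0.009 0.01  0.029]
0.01 143 [ 0.008  0.01  -0.03 ] [0.011 0.012 0.016]
w 457 [ 8.9 65.7] [0.4591 0.0981 0.1066]
w 759 [224.8 244.3] [ 0.5359 -0.016   0.1195]
w 1360 [272.7 250.1] [ 0.5594 -0.0272  0.1178]
w 668 [ 24.3 271.3] [ 0.4195 -0.0048  0.1115]
top 5 [264.2 156. ] [0.6903 0.0958 0.1046]
top 71 [251.6 162.6] [0.6675 0.1451 0.1151]
top 7 [243.3 175.4] [0.6262 0.181  0.1043]
top 9 [238.9 179.2] [0.6146 0.1987 0.102 ]
top 371 [282.9 196.9] [0.5275 0.0488 0.1093]
top 11 [272. 218.] [0.4543 0.0984 0.1176]
sc 92 [261.1 221.8] [0.4962 0.0551 0.1041]
sc 24 [240.5 216.8] [0.4528 0.0949 0.1133]
sc 19 [279.8 221.9] [0.5408 0.0267 0.1035]
sc 90 [298.4 231.4] [ 0.5565 -0.0392  0.1238]
sc 70 [287.9 233. ] [ 0.5282 -0.03    0.1265]
sc 25 [277.1 228.7] [0.5213 0.0112 0.1033]
sc 29 [247.5 250.1] [ 0.412  -0.0111  0.1131]
```

Call:
apply_moves(increments=[0,0.7,0,0,0,0,200,0,0.5,0,0,0,0,195,0,0,0,0,0,0,190,0,0,0,0,0,0,185,0,0,-2,0,0,0,185,0,0,-3,0,0,0,174,0,0,-4,0,0,0,174,0,0,0,0,0,0,174,0,0,0,0,0,0,174])

```text
time: 50.95
tcp_pos: [0.5511, -0.0293, 0.1967]
tcp_rot: [3.141, -0.0, 1.303]
force: [-1.0, -0.9, -0.4]
width: 0.0298
finger_force: 0.0
```

```bash
python3 -c "
from h import *
s=readout.observe();print(s['tcp_pos'],s['tcp_rot'],s['width'],s['force'])
c,_=pickle.load(open('w9.pkl','rb'))
H=np.array([.5813,.0903])
pv=onz(c,176,226.6,.072)[:2]; print('pivot0',pv)
a=-.78; R=np.array([[np.cos(a),-np.sin(a)],[np.sin(a),np.cos(a)]])
pv1=H+R@(pv-H); pin=H+R@(np.array([.5312,-.0925])-H); print('pivot',pv1,'pin',pin,np.linalg.norm(pv1-pin),np.arctan2(*(pin-pv1)[::-1]))
c=capture('wrist')
for a,p,w in comps(c,.1,.135,(.38,.7,-.15,.25),4): print('w',a,np.round(p,1),np.round(w,4),np.round(onz(c,*p,.12),4))
c=capture('top')
for a,p,w in comps(c,.09,.15,(.36,.7,-.15,.25),3): print('top',a,np.round(p,1),np.round(w,4))
c=capture('scene')
for a,p,w in comps(c,.09,.15,(.36,.7,-.15,.25),4): print('sc',a,np.round(p,1),np.round(w,4))
"
```

```text
[ 0.55106288 -0.02934573  0.19666497] [ 3.14051127e+00 -2.38251759e-04  1.30320900e+00] 0.029790780657381184 [-0.99172057 -0.94114519 -0.42575663]
pivot0 [ 0.56980825 -0.04985669]
pivot [ 0.47456104 -0.00125738] pin [ 0.41712375 -0.0044207 ] 0.0575243275806913 -3.086573932229246
w 155 [399.6   5.6] [0.6957 0.088  0.1014] [0.6868 0.0852 0.12  ]
w 415 [87.7 78.6] [0.4571 0.0991 0.1157] [0.459  0.0983 0.12  ]
w 241 [256.4 206.9] [ 0.5524 -0.0315  0.1168] [ 0.5526 -0.0305  0.12  ]
w 323 [ 95.1 217.6] [ 0.4179 -0.0051  0.1153] [ 0.4207 -0.0041  0.12  ]
top 194 [251.3 166.8] [0.6553 0.1477 0.1032]
top 418 [282.8 197.1] [0.5271 0.0494 0.1078]
top 13 [272.  218.3] [0.4539 0.0984 0.1135]
top 7 [302.6 225.7] [ 0.4141 -0.0055  0.1127]
sc 59 [271.5 177. ] [0.6183 0.1884 0.0961]
sc 583 [271.3 220.3] [0.5222 0.0424 0.1068]
sc 33 [240.5 217.9] [0.4527 0.0951 0.1078]
sc 33 [295.5 235.5] [ 0.5489 -0.0377  0.1085]
sc 35 [247.5 250.9] [ 0.4122 -0.0107  0.1089]
```

```bash
python3 -c "
from h import *
s=plan([.4175,-.0045,.20],3.17,step=1.2)
C=np.array([.4746,-.0013]);P=np.array([.4175,-.0045]);yaw=3.17
st=dict(tcp_pos=np.r_[P,.108],tcp_rot=np.array([np.pi,0,yaw]))
print('arc')
for i in range(3):
    a=-.07;R=np.array([[np.cos(a),-np.sin(a)],[np.sin(a),np.cos(a)]]);P=C+R@(P-C);yaw+=a
    st=plan(np.r_[P,.108],yaw,st)
"
```

```text
-0.07,-0.84,-0.03,-0.000,-0.000,-0.117
0.03,-0.84,-0.03,-0.000,-0.000,-0.117
0.13,-0.83,-0.03,-0.000,-0.000,-0.117
0.22,-0.81,-0.03,-0.000,-0.000,-0.117
0.32,-0.78,-0.03,-0.000,-0.000,-0.117
0.40,-0.74,-0.03,-0.000,-0.000,-0.117
0.49,-0.69,-0.03,-0.000,-0.000,-0.117
0.56,-0.63,-0.03,-0.000,-0.000,-0.117
0.63,-0.56,-0.03,-0.000,-0.000,-0.117
0.69,-0.48,-0.03,-0.000,-0.000,-0.117
0.74,-0.39,-0.03,-0.000,-0.000,-0.117
0.79,-0.31,-0.03,-0.000,-0.000,-0.117
0.82,-0.21,-0.03,-0.000,-0.000,-0.117
0.83,-0.12,-0.03,-0.000,-0.000,-0.117
0.84,-0.02,-0.03,-0.000,-0.000,-0.117
0.84,0.08,-0.03,-0.000,-0.000,-0.117
arc
-0.00,0.40,0.00,0.000,-0.000,0.070
-0.00,0.40,0.00,-0.000,-0.000,0.070
-0.00,0.40,0.00,0.000,-0.000,0.070
```

Call:
apply_moves(increments=[-0.07,-0.84,0,0,0,-0.117,174,0.03,-0.84,0,0,0,-0.117,174,0.13,-0.83,0,0,0,-0.117,174,0.22,-0.81,0,0,0,-0.117,174,0.32,-0.78,0,0,0,-0.117,174,0.4,-0.74,0,0,0,-0.117,174,0.49,-0.69,0,0,0,-0.117,174,0.56,-0.63,0,0,0,-0.117,174])

```text
time: 51.9
tcp_pos: [0.4837, -0.0169, 0.1944]
tcp_rot: [-3.139, -0.003, 2.244]
force: [-0.1, -0.1, -0.6]
width: 0.0299
finger_force: 0.0
```

Call:
apply_moves(increments=[0.63,-0.56,0,0,0,-0.117,174,0.69,-0.48,0,0,0,-0.117,174,0.74,-0.39,0,0,0,-0.117,174,0.79,-0.31,0,0,0,-0.117,174,0.82,-0.21,0,0,0,-0.117,174,0.83,-0.12,0,0,0,-0.117,174,0.84,-0.02,0,0,0,-0.117,174,0.84,0.08,0,0,0,-0.117,174,0,0,0,0,0,0,174,0,0,0,0,0,0,174,0,0,0,0,0,0,174])

```text
time: 53.0
tcp_pos: [0.4191, -0.0053, 0.1955]
tcp_rot: [3.141, -0.001, -3.11]
force: [0.3, 0.3, 1.1]
width: 0.0297
finger_force: 0.0
```

```bash
python3 -c "
from h import *
c=capture('wrist');s=readout.observe();print(s['tcp_pos'],s['tcp_rot'],s['width'],s['force'])
for a,p,w in comps(c,.1,.135,(.36,.5,-.05,.05),4): print('w',a,np.round(p,1),np.round(w,4),np.round(onz(c,*p,.12),4))
plan([.4175,-.0045,.108],3.17,step=3)
"
```

```text
[ 0.41917864 -0.00533096  0.19563123] [ 3.14144710e+00 -4.11113566e-04 -3.10967589e+00] 0.029633915339949808 [-0.20502412  0.3349733  -0.03768508]
w 240 [251.3 197.7] [ 0.4125 -0.006   0.117 ] [ 0.4116 -0.006   0.12  ]
w 31 [280.  281.8] [0.4976 0.0233 0.105 ] [0.4882 0.0215 0.12  ]
0.05,0.03,2.92,0.000,-0.000,0.001
0.05,0.03,2.92,0.000,-0.000,0.001
0.05,0.03,2.92,0.000,-0.000,0.001
```

Call:
apply_moves(increments=[0.3,0,2.5,0,0,0,174,0,0,2.5,0,0,0,174,0,0,2.3,0,0,0,174,0,0,1,0,0,0,190,0,0,0.3,0,0,0,200,0,0,0,0,0,0,200,0,0,0,0,0,0,200,0,0,0,0,0,0,200])

```text
time: 53.85
tcp_pos: [0.4167, -0.0055, 0.1108]
tcp_rot: [-3.141, 0.002, -3.109]
force: [0.3, 0.0, -0.6]
width: 0.02
finger_force: 0.0
```

Call:
apply_moves(increments=[-0.01,0.4,0,0,0,0.07,200,-0.01,0.4,0,0,0,0.07,200,-0.01,0.4,0,0,0,0.07,200,-0.01,0.4,0,0,0,0.07,200])

```text
time: 54.25
tcp_pos: [0.4183, 0.0104, 0.1108]
tcp_rot: [-3.142, 0.002, 2.892]
force: [0.5, -1.3, 0.5]
width: 0.0203
finger_force: 0.3
```

```bash
python3 -c "
from h import *
inhand()"
```

```text
F [-0.7  0.2  1. ] tcp [0.4183 0.0109 0.1108] [3.141e+00 2.000e-03 2.890e+00] ff 0.0
-0.012 145 [ 0.008 -0.012 -0.03 ] [ 0.011 -0.01   0.016]
-0.01 223 [-0.007 -0.01  -0.03 ] [ 0.009 -0.008  0.03 ]
-0.008 125 [-0.002 -0.008 -0.012] [ 0.007 -0.006  0.03 ]
-0.006 157 [-0.003 -0.006 -0.011] [ 0.008 -0.004  0.03 ]
-0.004 160 [-0.003 -0.004 -0.012] [ 0.008 -0.002  0.028]
-0.002 127 [-0.003 -0.002 -0.011] [ 0.008 -0.     0.029]
0.0 135 [-0.002  0.    -0.011] [0.007 0.002 0.03 ]
0.002 10 [0.002 0.002 0.013] [0.003 0.002 0.028]
0.01 243 [-0.007  0.01  -0.03 ] [0.011 0.012 0.015]
```

Call:
apply_moves(increments=[0.0,0.4,0,0,0,0.07,200,-0.01,0.4,0,0,0,0.07,200,-0.01,0.4,0,0,0,0.07,200,-0.01,0.4,0,0,0,0.07,200,-0.01,0.4,0,0,0,0.07,200,-0.01,0.4,0,0,0,0.07,200,0,0,0,0,0,0,200])

```text
time: 55.0
tcp_pos: [0.4282, 0.0322, 0.1105]
tcp_rot: [3.141, 0.001, 2.476]
force: [-0.5, -0.5, -0.1]
width: 0.0202
finger_force: 0.0
```

Call:
apply_moves(increments=[-0.01,0.4,0,0,0,0.07,200,-0.01,0.3,0,0,0,0.05,200,0,0,0,0,0,0,200])

```text
time: 55.3
tcp_pos: [0.4325, 0.0373, 0.1103]
tcp_rot: [3.141, 0.0, 2.357]
force: [-0.3, 0.1, -0.6]
width: 0.0202
finger_force: 0.0
```

Call:
apply_moves(increments=[-0.01,0.3,0,0,0,0.05,200,0,0,0,0,0,0,200])

```text
time: 55.5
tcp_pos: [0.4345, 0.0393, 0.1101]
tcp_rot: [3.141, 0.0, 2.307]
force: [0.2, 0.4, 0.1]
width: 0.0206
finger_force: 0.0
```

```bash
python3 -c "
from h import *
inhand()"
```

```text
F [-0.5 -1.2  0.5] tcp [0.4345 0.0392 0.1101] [3.141 0.    2.308] ff 0.0
-0.012 146 [ 0.009 -0.012 -0.03 ] [ 0.011 -0.01   0.015]
-0.01 221 [-0.007 -0.01  -0.03 ] [ 0.01  -0.008  0.03 ]
-0.008 125 [-0.004 -0.008 -0.012] [ 0.007 -0.006  0.028]
-0.006 158 [-0.004 -0.006 -0.012] [ 0.007 -0.004  0.03 ]
-0.004 168 [-0.004 -0.004 -0.013] [ 0.007 -0.002  0.029]
-0.002 130 [-0.004 -0.002 -0.013] [ 0.007 -0.     0.03 ]
0.0 139 [-0.003  0.    -0.013] [0.006 0.002 0.03 ]
0.002 10 [0.002 0.002 0.014] [0.002 0.002 0.029]
0.01 242 [-0.007  0.01  -0.03 ] [0.011 0.012 0.016]
```

Call:
apply_moves(increments=[-0.01,0.3,0,0,0,0.05,200,-0.01,0.3,0,0,0,0.05,200,0,0,0,0,0,0,200])

```text
time: 55.85
tcp_pos: [0.4392, 0.043, 0.11]
tcp_rot: [3.141, 0.0, 2.207]
force: [0.1, -0.4, 0.1]
width: 0.0206
finger_force: 0.0
```

Call:
apply_moves(increments=[-0.01,0.3,0,0,0,0.05,200,0,0,0,0,0,0,200])

```text
time: 56.05
tcp_pos: [0.4417, 0.0447, 0.11]
tcp_rot: [3.141, -0.0, 2.157]
force: [-0.5, 1.0, 0.5]
width: 0.0203
finger_force: 0.0
```

Call:
apply_moves(increments=[-0.01,0.3,0,0,0,0.05,200,0,0,0,0,0,0,200])

```text
time: 56.25
tcp_pos: [0.4428, 0.0454, 0.1098]
tcp_rot: [-3.138, 0.0, 2.108]
force: [-3.0, -4.3, 3.0]
width: 0.0204
finger_force: 2.3
```

Call:
apply_moves(increments=[0,0.3,0,0,0,0,200,0,0,0,0,0,0,200,0,0,0,0,0,0,200])

```text
time: 56.55
tcp_pos: [0.443, 0.0457, 0.1097]
tcp_rot: [-3.133, -0.0, 2.11]
force: [-6.5, -7.6, 7.5]
width: 0.0203
finger_force: 5.2
```

```bash
python3 -c "
from h import *
s=readout.observe();print(s['tcp_pos'],s['force'])
c=capture('scene')
a=c['pixels'][185:275,215:335,::-1];cv2.imwrite('pics/s_l.png',cv2.resize(a,(800,600),interpolation=cv2.INTER_CUBIC))
"
```

```text
[0.44297426 0.04569509 0.10967636] [-6.50167145 -7.59007651  7.4770145 ]
```

Call:
apply_moves(increments=[0,-0.5,0,0,0,0,200,0,-0.35,0,0,0,0,195,0,0,0,0,0,0,185,0,0,0,0,0,0,185,0,0,-2,0,0,0,185,0,0,-4,0,0,0,200,0,0,-4,0,0,0,255,0,0,-2,0,0,0,255,0,0,0,0,0,0,255,0,0,0,0,0,0,255])

```text
time: 57.6
tcp_pos: [0.4393, 0.0437, 0.2294]
tcp_rot: [3.141, -0.0, 2.105]
force: [0.2, 0.3, 0.3]
width: 0.0006
finger_force: 0.0
```

```bash
python3 -c "
from h import *
s=readout.observe();print(s['tcp_pos'],s['tcp_rot'],s['width'],s['force'])
u=np.array([np.cos(.626),np.sin(.626)]);v=np.array([-u[1],u[0]]);C=np.array([.527,.051])
c=capture('top');W=cloud(c)
X=(W[...,:2]-C)@u; Y=(W[...,:2]-C)@v; Z=W[...,2]
print('objects >.08 beyond guard')
for x0 in np.arange(.06,.34,.02):
    print(round(x0,2),[round(float(np.nanmax(np.where((X>x0)&(X<=x0+.02)&(Y>y0)&(Y<=y0+.04),Z,-1))),3) for y0 in np.arange(-.14,.14,.04)])
c2=capture('scene');W=cloud(c2);X=(W[...,:2]-C)@u; Y=(W[...,:2]-C)@v; Z=W[...,2]
m=(abs(Y)<.02)&(X>.08)&(X<.21)&(Z>.03)&(Z<.2)
for x0 in np.arange(.08,.21,.01):
    k=m&(X>x0)&(X<=x0+.01)
    if k.sum(): print('sc',round(x0,2),k.sum(),Z[k].max().round(3),Z[k].mean().round(3))
# latch/jaw pins now
for n,cc in [('top',c),('scene',c2)]:
  for a,p,w in comps(cc,.08,.135,(.38,.6,-.06,.13),4): print(n,a,np.round(p,1),np.round(w,4))
"
```

```text
[0.43932358 0.04374535 0.22941368] [ 3.14145661e+00 -2.82397549e-04  2.10517779e+00] 0.0006113832572855066 [0.1937741  0.29660097 0.2884298 ]
objects >.08 beyond guard
0.06 [0.008, -1.0, 0.015, 0.073, 0.021, 0.021, 0.006, 0.007]
0.08 [0.011, 0.04, 0.039, 0.038, 0.04, 0.038, 0.009, 0.005]
0.1 [0.009, 0.058, 0.058, 0.06, 0.055, 0.056, 0.009, 0.007]
0.12 [0.01, 0.08, 0.084, 0.083, 0.08, 0.082, 0.008, 0.007]
0.14 [0.011, 0.108, 0.107, 0.111, 0.104, 0.104, 0.007, 0.009]
0.16 [0.732, 0.101, 0.122, 0.128, 0.101, 0.102, 0.006, 0.007]
0.18 [0.734, 0.099, 0.006, 0.128, 0.014, 0.008, 0.012, 0.006]
0.2 [0.734, 0.734, 0.006, 0.006, 0.008, 0.011, 0.008, 0.014]
0.22 [0.772, 0.734, 0.733, 0.006, 0.006, 0.009, 0.007, 0.008]
0.24 [0.776, 0.752, 0.904, 0.009, 0.009, 0.02, 0.016, 0.006]
0.26 [0.755, 0.753, 0.905, 0.916, 0.043, 0.012, 0.02, 0.015]
0.28 [0.749, 0.755, 0.753, 0.918, 0.92, 0.013, 0.018, 0.02]
0.3 [0.741, 0.813, 0.636, 0.662, 0.734, 0.734, 0.017, 0.016]
0.32 [0.739, 0.733, 0.023, 0.733, 0.898, 0.734, 0.007, 0.019]
0.34 [0.734, 0.733, 0.029, 0.841, 0.899, 0.902, 0.734, 0.007]
sc 0.09 9 0.033 0.032
sc 0.1 34 0.048 0.04
sc 0.11 61 0.058 0.047
sc 0.12 61 0.071 0.06
sc 0.13 67 0.081 0.071
sc 0.14 64 0.095 0.084
sc 0.15 59 0.108 0.095
sc 0.16 32 0.124 0.11
sc 0.17 42 0.126 0.119
sc 0.18 4 0.122 0.12
top 32 [274.7 203.1] [0.5102 0.0806 0.0997]
top 14 [272.  218.5] [0.4535 0.0984 0.1118]
scene 631 [271.3 221.6] [0.5213 0.0406 0.1035]
scene 40 [240.4 218.8] [0.4524 0.0948 0.1038]
scene 44 [245.7 235. ] [0.4362 0.0392 0.1039]
scene 41 [295.5 236.6] [ 0.5489 -0.0383  0.1041]
```

```bash
python3 -c "
from h import *
s=plan([.7012,.177,.235],.626,step=4)
"
```

```text
-0.15,2.26,-0.06,-0.000,0.000,0.114
0.11,2.26,-0.06,-0.000,0.000,0.114
0.37,2.24,-0.06,-0.000,0.000,0.114
0.62,2.18,-0.06,-0.000,0.000,0.114
0.86,2.10,-0.06,-0.000,0.000,0.114
1.09,1.98,-0.05,-0.000,0.000,0.114
1.31,1.85,-0.05,-0.000,0.000,0.114
1.51,1.69,-0.05,-0.000,0.000,0.114
1.70,1.50,-0.05,-0.000,0.000,0.114
1.86,1.30,-0.05,-0.000,0.000,0.114
1.99,1.08,-0.05,-0.000,0.000,0.114
2.10,0.85,-0.05,-0.000,0.000,0.114
2.18,0.61,-0.05,-0.000,0.000,0.114
```

Call:
apply_moves(increments=[-0.15,2.26,0,0,0,0.114,255,0.11,2.26,0,0,0,0.114,255,0.37,2.24,0,0,0,0.114,255,0.62,2.18,0,0,0,0.114,255,0.86,2.1,0,0,0,0.114,255,1.09,1.98,0,0,0,0.114,255,1.31,1.85,0,0,0,0.114,255])

```text
time: 58.4
tcp_pos: [0.5809, 0.1155, 0.2276]
tcp_rot: [-3.138, 0.001, 1.302]
force: [1.1, 0.3, 0.1]
width: 0.0007
finger_force: 0.0
```

Call:
apply_moves(increments=[1.51,1.69,0,0,0,0.114,255,1.7,1.5,0,0,0,0.114,255,1.86,1.3,0,0,0,0.114,255,1.99,1.08,0,0,0,0.114,255,2.1,0.85,0,0,0,0.114,255,2.18,0.61,0,0,0,0.114,255,0,0,0,0,0,0,255,0,0,0,0,0,0,255,0,0,0,0,0,0,255])

```text
time: 59.3
tcp_pos: [0.7012, 0.1758, 0.229]
tcp_rot: [-3.141, 0.002, 0.624]
force: [0.7, -0.5, -0.5]
width: 0.0006
finger_force: 0.0
```

```bash
cat >> h.py <<'E'
u=np.array([np.cos(.626),np.sin(.626)]);v=np.array([-u[1],u[0]]);C=np.array([.527,.051])
def stat(W): return np.stack([(W[...,:2]-C)@u,(W[...,:2]-C)@v,W[...,2]],-1)
E
python3 -c "
from h import *
s=readout.observe();print(s['tcp_pos'],s['tcp_rot'],s['width'],s['force'],stat(s['tcp_pos']))
for n in ['top','scene']:
    c=capture(n);S=stat(cloud(c))
    m=(abs(S[...,1])<.02)&(S[...,0]>.08)&(S[...,0]<.195)&(S[...,2]>.105)&(S[...,2]<.16); print(n,m.sum(),np.nanmean(S[m],0),np.nanmin(S[m],0),np.nanmax(S[m],0))
plan(np.r_[C+.212*u,.122],.626,step=3)
"
```

```text
[0.70123349 0.17584578 0.22896437] [-3.14050530e+00  2.36145186e-03  6.23934991e-01] 0.000569439580552576 [ 0.67673825 -0.52381611 -0.50767954] [ 0.21434305 -0.00091256  0.22896437]<string>:6: RuntimeWarning: Mean of empty slice
Traceback (most recent call last):
ValueError: zero-size array to reduction operation fmin which has no identity
```

Call:
apply_moves(increments=[0,0,3,0,0,0,255,0,0,3,0,0,0,255,0,0,3,0,0,0,255,0,0,1.5,0,0,0,255,0,0,0,0,0,0,255,0,0,0,0,0,0,255,0,0,0,0,0,0,255,0,0,0,0,0,0,255])

```text
time: 60.15
tcp_pos: [0.7032, 0.1764, 0.1268]
tcp_rot: [3.14, -0.003, 0.623]
force: [-0.6, -0.0, 0.9]
width: 0.0004
finger_force: 0.0
```

Call:
apply_moves(increments=[-1,0,0,0,0,0,255,-1,0,0,0,0,0,255,-1,0,0,0,0,0,255,0,0,0,0,0,0,255])

```text
time: 60.55
tcp_pos: [0.6794, 0.159, 0.1275]
tcp_rot: [3.14, -0.007, 0.622]
force: [2.7, 3.1, 4.0]
width: 0.0006
finger_force: 1.9
```

```bash
python3 -c "
from h import *
s=readout.observe();print(s['tcp_pos'],s['force'],stat(s['tcp_pos']))
"
```

```text
[0.67938341 0.15902342 0.12745285] [2.7155532  3.08045574 3.96451972] [ 0.18677989 -0.00174289  0.12745285]
```

Call:
apply_moves(increments=[-0.5,0,-0.4,0,0,0,255,-0.5,0,-0.4,0,0,0,255,-0.5,0,-0.3,0,0,0,255,-0.5,0,-0.3,0,0,0,255,-0.5,0,-0.2,0,0,0,255,-0.5,0,-0.2,0,0,0,255,-0.5,0,-0.2,0,0,0,255,-0.5,0,-0.2,0,0,0,255,0,0,0,0,0,0,255])

```text
time: 61.45
tcp_pos: [0.6438, 0.1346, 0.1465]
tcp_rot: [-3.14, 0.003, 0.622]
force: [0.6, 0.2, 0.6]
width: 0.0007
finger_force: 0.0
```

```bash
python3 -c "
from h import *
s=readout.observe();print(s['tcp_pos'],s['force'],stat(s['tcp_pos']))
c=capture('wrist');S=stat(cloud(c))
m=(abs(S[...,1])>.03)&(abs(S[...,1])<.07)&(S[...,0]>.05)&(S[...,0]<.2)&(S[...,2]>.03)&(S[...,2]<.18)
P=S[m];print(len(P))
for z in np.arange(.03,.16,.01):
    k=P[(P[:,2]>z)&(P[:,2]<=z+.01)]
    if len(k)>3: print(round(z,2),len(k),np.percentile(k[:,0],[5,50,95]).round(4))
"
```

```text
[0.64382371 0.13461777 0.14650674] [0.6411088  0.18253927 0.62939767] [ 0.14366364 -0.00068597  0.14650674]
4064
0.03 377 [0.1029 0.1047 0.1929]
0.04 213 [0.106  0.1073 0.1961]
0.05 247 [0.1083 0.1096 0.1965]
0.06 279 [0.1106 0.1117 0.1961]
0.07 320 [0.1128 0.1142 0.196 ]
0.08 355 [0.1151 0.1164 0.1963]
0.09 447 [0.1174 0.1188 0.1975]
0.1 302 [0.1196 0.1204 0.1214]
0.11 535 [0.1186 0.1249 0.1257]
0.12 989 [0.1184 0.1217 0.1245]
```

Call:
apply_moves(increments=[-0.4,0,-0.15,0,0,0,255,-0.4,0,-0.1,0,0,0,255,-0.4,0,0,0,0,0,255,-0.4,0,0,0,0,0,255,-0.4,0,0,0,0,0,255,-0.3,0,0,0,0,0,255,0,0,0,0,0,0,255,0,0,0,0,0,0,255])

```text
time: 62.3
tcp_pos: [0.6263, 0.1217, 0.1492]
tcp_rot: [-3.141, 0.001, 0.623]
force: [0.5, 0.1, -0.9]
width: 0.0004
finger_force: 0.0
```

```bash
cat >> h.py <<'E'
def guard():
    s=readout.observe();print(s['tcp_pos'],s['force'],stat(s['tcp_pos']))
    c=capture('wrist');S=stat(cloud(c))
    m=(abs(S[...,1])>.03)&(abs(S[...,1])<.07)&(S[...,0]>.05)&(S[...,0]<.14)&(S[...,2]>.04)&(S[...,2]<.11); P=S[m]
    k=np.polyfit(P[:,2],P[:,0],1); P=P[abs(np.polyval(k,P[:,2])-P[:,0])<.006]; k=np.polyfit(P[:,2],P[:,0],1); print(len(P),'guard angle',np.pi/2-np.arctan(k[0]))
E
python3 -c "
from h import *
guard()"
```

```text
[0.62626863 0.1216599  0.14922654] [ 0.47586961  0.12536129 -0.85492544] [ 0.12184527 -0.00090108  0.14922654]
2827 guard angle 1.5284430851574233
```

Call:
apply_moves(increments=[-0.4,0,0,0,0,0,255,0,0,0,0,0,0,255,0,0,0,0,0,0,255,2,0,0,0,0,0,255,3,0,0,0,0,0,255,3,0,-1,0,0,0,255,0,0,-4,0,0,0,255,0,0,-4,0,0,0,255,0,0,0,0,0,0,255,0,0,0,0,0,0,255,0,0,0,0,0,0,255])

```text
time: 63.45
tcp_pos: [0.6876, 0.166, 0.2378]
tcp_rot: [-3.14, 0.003, 0.623]
force: [-0.3, -0.4, -0.1]
width: 0.0006
finger_force: 0.0
```

```bash
python3 -c "
from h import *
guard()
c=capture('scene')
a=c['pixels'][150:270,200:360,::-1];cv2.imwrite('pics/fin.png',cv2.resize(a,(800,600),interpolation=cv2.INTER_CUBIC))
for a,p,w in comps(c,.08,.16,(.38,.66,-.06,.2),4): print('sc',a,np.round(p,1),np.round(w,4))
"
```

```text
[0.68756231 0.1660392  0.23779785] [-0.34794652 -0.43911414 -0.12231208] [ 0.19751849 -0.00084954  0.23779785]
1876 guard angle 1.5589374757261252
sc 617 [283.9 193. ] [0.6074 0.1056 0.1087]
sc 662 [271.4 221. ] [0.5217 0.041  0.1053]
sc 42 [240.5 219. ] [0.4525 0.0949 0.1029]
sc 46 [245.6 235.2] [0.436  0.0392 0.1032]
sc 42 [295.5 236.7] [ 0.5485 -0.0388  0.1044]
```

View pics/fin.png

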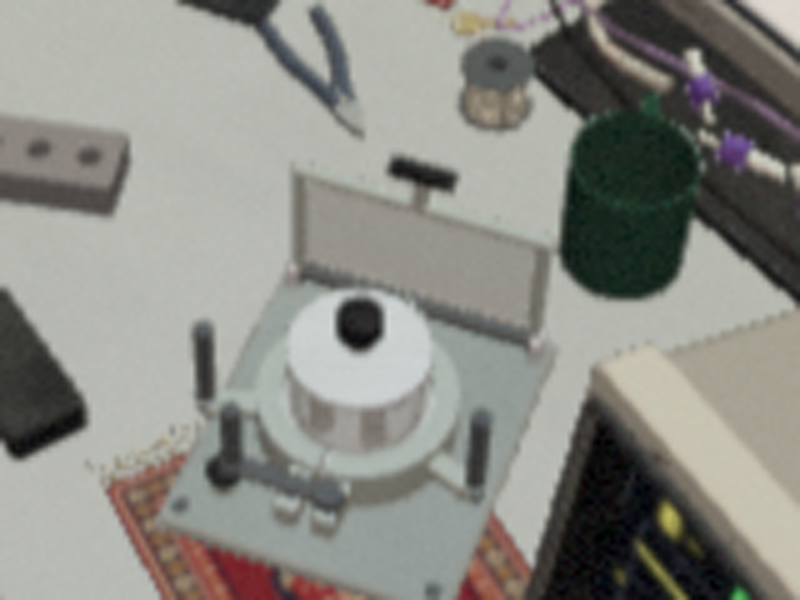

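The final picture shows the ring shut round the bell, with a joint pin at (290,505)/(322,510). The latch lies across it, from (330,490) to (228,465), and the guard stands upright at about 1.56 rad. The arm is clear of everything.

```bash
python3 -c "
from rig import r
print(r.close_job())"
```

```text
the job is handed in; nothing more can be done
None
```

I handed the job in at about 64 s, and no verdict came back. All four capsules stand in the port bores, the bell is seated level, both jaws and the latch are shut against their stops, and the guard stands at about 1.56 rad. The arm is clear and touched nothing else on the desk that I could see.

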